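Open the feed gearbox cover

ROBOT

A 7-joint arm with a two-finger parallel gripper is mounted at the origin on the work surface. World frame = base frame: x ahead of the robot, y to its left, z up, the work surface at z = 0. Lengths are in m, angles in rad, forces in N, time in s.
With the tool pointing down it reaches from about 0.425 to 0.925 m from the base axis. Payload 6.8 kg.
Tool frame: the origin (TCP) lies at the very end of the fingers, on their centre line; the grasp point (between the pads) lies 19 mm behind it; z points along the fingers, y is the direction in which the jaws open and shut (so a half turn about z gives the same grasp; the last joint's range is limited). The gripper opens to 85 mm and grips with 20 to 120 N. Pads are 22 mm wide; open, the fingers measure 114 mm over their backs; the gripper's body (76 mm by 85 mm) begins 54 mm behind the grasp point. The pads swing forward as they close: fully open they stand 13 mm farther back than shut.
Start: joints at [1.071, 0.477, 0.022, 1.555, -0.011, 1.109, -0.083], TCP at [0.258, -0.624, 0.231] pointing down, gripper open.
Joint ranges: [-2.96, 2.96], [-0.34, 2.1], [-1.41, 1.46], [0.24, 2.44], [-1.37, 4.51], [0.17, 1.92], [-2.96, 2.96]. Speed limits (rad/s): [2.39, 2.39, 3.14, 3.14, 3.14, 3.14, 3.14].

INTERFACE

Orientations are given as a rotation vector (axis times angle).
In Python, from bench import monitor, viewer, job gives the robot as it stands. The module is installed in compiled form; this text tells all that it offers.
- The arm moves only by the tool drive_tool, never from a script. Its argument "commands" is a list of rows, each an object with "linear": the shift along the tool's x, y, z in m, a list of three; "dr": the turn, a rotation vector about the tool's x, y, z in degrees, a list of three; "jaw": the closure, from 0 (fully open) to 1 (shut). A call has 1 to 8 rows; each row shifts and turns the pose as measured when the row begins, along the tool's axes as they then stand; what a row does not reach is not made up. A row lasts 1/8 s, in which the tool goes at most 62.5 mm and 10.7 degrees, less where a joint would pass 70% of its speed; a pose out of reach is approached as far as the arm can. A call is refused whole if a number of a shift passes 0.0625 or a number of a turn 10.7, either way. A call with a gripper value outside its range is refused whole. The fingers move at their own pace and stop on an object; "force" is the grip in N (left out, the last holds). Time passes only in rows, so rows that do not move let the fingers close. It gives the time, the measured TCP pose, the force and the opening at its end, in the units of the state.
- monitor.get_obs(): the state, without advancing time (a new reading comes with each control period).
- viewer.grab_frame(name): name is "side" or "top"; returns the picture (420x560x3 uint8, red, green, blue); there is no depth.
- viewer.calibration(name): a dict with "K" (3x3 intrinsics, pixels), "k1" (the pictures are not rectified: a ray, as slopes to the right and down, at radius r is drawn at 1 + k1 r^2 times it, then the intrinsics apply), "R" (3x3) and "t" (3): a world point X has camera coordinates R X + t. Camera axes: x right, y down, z forward; pixel columns grow to the right and rows downward; lengths in m; the calibration is good to about 2 mm. A picture is of the moment at which its call begins. calibration takes no time and is no camera call.
- job.hand_in(): hands the job in, once; it reports no verdict.
The state is a dict: "clock": time; "joints": joint angles; "qvel": joint speeds; "tau": joint torques, N m; "tcp_pos": TCP position; "orientation": TCP orientation; "contact_force": force on the tool from outside, world axes, zero at the start; "moment": the same for the moment, N m; "grip_width": finger opening in m.
Only numpy, scipy, OpenCV 4.12 (cv2) and the standard library are available. Lean on these libraries where they do the work, as an engineer would, in place of code of your own. Each camera call takes 0.05 s, during which the arm holds its last target.

TASK

On the green gearbox, first press the red key right down so that the latched green key beside it pops up, and leave the white and black keys alone. Then loosen the cover's two captive thumbscrews one after the other, each counter-clockwise (seen from above) until you feel it come up against its stop. Lift the cover off by its handle and set it down gently, handle up and lying wholly on the blue mat, without knocking the collet and the oil bottle that stand between gearbox and mat.

Things in the scene. Friction and masses are not known exactly. Their poses are not given: they have to be found in the camera images.
- housing: Green gearbox housing, bolted down. Origin: centre of its underside, z up. Block 120 (x) x 250 (y) x 50 mm high, the cover sits centred on it. Grey key bank on its -x side, x = -60 to -110 mm, 160 mm long, 40 mm high; four keys in a row at x = -87 mm: green (y +57), red (+19), white (-19), black (-57). Walls inside the cover stand 24 mm above the block and locate it with 1.5 mm play.
- key_red_top (a point): Centre of the top face of the red key, a cap 36 (housing x) x 28 mm (housing y) that stands 16 mm out of the bank when up; keys are 38 mm apart. Axes as the housing's.
- key_red (a joint): Travel of the red key, 0 up to 0.008 m fully down. Red and green are interlocked: as one goes down the other rises by as much. Pressing takes about 4 N, then a hard stop; a key stays where it is left. Starts up (0).
- key_green (a joint): Travel of the green key, 0 up to 0.008 m fully down; starts latched down (0.008).
- key_white (a joint): Travel of the white key, 0 to 0.008 m; starts down (interlocked with black). To be left alone.
- key_black (a joint): Travel of the black key, 0 to 0.008 m; starts up. To be left alone.
- screw_a (a joint): Angle of thumbscrew A, at the cover's +y end: 0 tight, growing counter-clockwise seen from above; starts between 0 and 0.3. Its firm stop, where a tongue hidden under the cover comes free, lies anywhere from 1.6 to 2.8 rad, differs per screw, cannot be seen and must be felt (0.5 N m is plenty, it gives a little; running friction 0.12). Short of the stop by over 0.2 rad it may still hold. Stays where left.
- screw_a_wing (a point): Centre of thumbscrew A's black wing bar, 60 (its own x) x 13 (its own y) x 26 mm high, on a 10 mm collar over the cover's top face (bar's underside 10 mm, this point 23 mm above the face; it does not rise as it turns). Its x axis points to the bar's red end. Needs two or three grasps, each turning 1.5 rad or less.
- screw_b (a joint): Angle of thumbscrew B, at the cover's -y end; as screw A.
- screw_b_wing (a point): Centre of thumbscrew B's wing bar; as screw A.
- cover_handle (a point): Centre of the cover's handle bar: black, 12 (x) x 52 (y, along the cover) x 12 mm, on two posts, over the middle of the cover. Axes are the cover's, which start as the housing's. 74 mm above the skirt's lower edge on which the cover stands, 44 mm above its top face, 124 mm above the bench at the start.
- cover: The cover with its screws: upside-down aluminium pan 100 (x) x 220 (y) x 30 mm high, about 0.55 kg (give or take 30 %). Origin: centre of the skirt's lower edge plane; nothing reaches below it. The screw axes lie 75 mm either way along y. It must rise straight up by more than 30 mm before moving sideways, and needs both screws loose, at their stops.
- corner_ne (a point): Lower outer corner of the cover's skirt at its +x +y corner (50 mm and 110 mm from the cover's centre).
- corner_nw (a point): Lower outer corner of the cover's skirt at its -x +y corner (50 mm and 110 mm from the cover's centre).
- corner_se (a point): Lower outer corner of the cover's skirt at its +x -y corner (50 mm and 110 mm from the cover's centre).
- corner_sw (a point): Lower outer corner of the cover's skirt at its -x -y corner (50 mm and 110 mm from the cover's centre).
- mat: Blue mat fixed on the bench, 200 (x) x 300 (y) x 6 mm thick, origin at the centre of its underside.
- collet: Bystander: steel collet standing upright, 38 mm across, 76 mm high, between the gearbox and the mat; origin under its centre.
- oil_can: Bystander: grey oil bottle with a red cap, 44 mm across, 110 mm high, between the gearbox and the mat; origin under its centre.

How it is judged:
By the outcome, as a careful person would: the job done as asked, in the order asked, and still so for the second after the job is handed in, with the robot touching nothing.
It also fails if it takes over 72 s, if anything falls off the work surface, if the arm or the gripper's body presses on something with over 40 N, if the wrist force passes 120 N, or if a joint passes its speed limit or range.

## Working session

There is one attempt and no reset: what is moved stays moved. The work goes in short steps, Python scripts to look and compute and a tool call to move; the robot and the scene stay as the last step left them, time stands still between calls to the robot, and variables do not carry over. Pictures are saved under pics/ and viewed, and the job is handed in when it is done.

Besides the shell and the picture viewer there is one more tool, called as a command line: name --argument value ..., lists and objects as JSON in quotes. drive_tool: Moves the arm, as the interface text tells. Its arguments: {"type":"object","properties":{"commands":{"type":"array"},"force":{"type":"number"}},"required":["commands"]}

```bash
mkdir -p pics; ls
python3 - <<'E'
from bench import monitor, viewer, job
import cv2
print(monitor.get_obs())
for n in("side","top"):
    f=viewer.grab_frame(n); cv2.imwrite(f"pics/{n}0.png",f[:,:,::-1])
    c=viewer.calibration(n); print(n,c)
E
```

```text
pics
{'clock': 0.0, 'joints': array([ 1.07091726,  0.47777429,  0.02237716,  1.55647168, -0.01150773,
        1.10930184, -0.08310541]), 'qvel': array([-0.00118254,  0.00170975,  0.00113891,  0.00031519, -0.0004527 ,
        0.00188769,  0.00013134]), 'tau': array([ 6.33341242e-04, -5.96463454e+01,  1.60805717e+00, -2.81207514e+01,
        1.23662793e-02,  9.29043337e-03, -2.15229426e-05]), 'tcp_pos': array([ 0.25747343, -0.6233138 ,  0.23033521]), 'orientation': array([-3.07979176e+00, -6.11102872e-01,  7.80524251e-04]), 'contact_force': array([-0.43438094,  0.59488818,  0.37090308]), 'moment': array([-0.00699422, -0.02497498,  0.02655669]), 'grip_width': 0.08546087364261822}
side {'K': array([[517.3429019 ,   0.        , 280.62891285],
       [  0.        , 517.3429019 , 204.84916728],
       [  0.        ,   0.        ,   1.        ]]), 'k1': -0.005390220320220283, 'R': array([[-0.93475633, -0.35496061, -0.01528279],
       [-0.25588137,  0.70243557, -0.66416036],
       [ 0.24648594, -0.61691752, -0.74743391]]), 't': array([0.49291591, 0.19510475, 1.01744796])}
top {'K': array([[534.38597431,   0.        , 281.35715372],
       [  0.        , 534.38597431, 202.92642246],
       [  0.        ,   0.        ,   1.        ]]), 'k1': -0.052820125588251075, 'R': array([[-0.00591832, -0.9999533 ,  0.0076404 ],
       [-0.99395844,  0.00504509, -0.10964111],
       [ 0.10959745, -0.00824313, -0.99394187]]), 't': array([2.38293414e-04, 5.43399259e-01, 1.43791008e+00])}
```

View pics/side0.png

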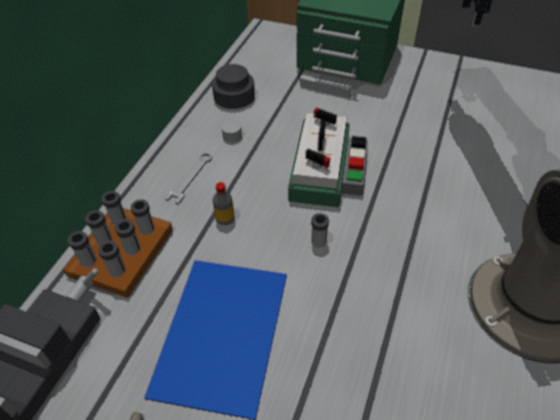

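View pics/top0.png

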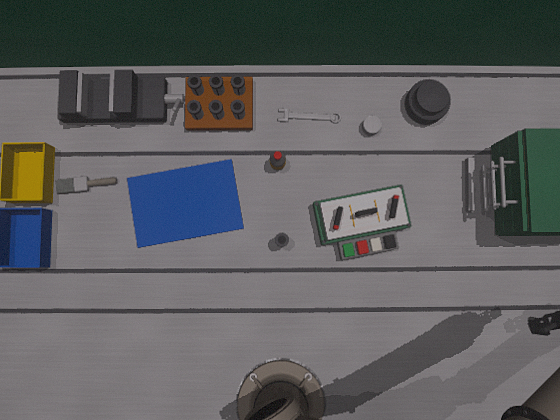

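```bash
cat > h.py <<'E'
import numpy as np, cv2
from scipy.spatial.transform import Rotation as R
from bench import monitor, viewer, job
def proj(n,X):
    c=viewer.calibration(n); p=np.atleast_2d(X)@c['R'].T+c['t']; s=p[:,:2]/p[:,2:]
    r2=(s**2).sum(1,keepdims=True); s=s*(1+c['k1']*r2); return s@c['K'][:2,:2].T+c['K'][:2,2]
def ray(n,uv):
    c=viewer.calibration(n); d=(np.atleast_2d(uv).astype(float)-c['K'][:2,2])/np.diag(c['K'])[:2]
    s=d.copy()
    for _ in range(20): s=d/(1+c['k1']*(s**2).sum(1,keepdims=True))
    v=np.c_[s,np.ones(len(s))]@c['R']; o=-c['R'].T@c['t']; return o,v
def onz(n,uv,z):
    o,v=ray(n,uv); return o+v*((np.atleast_1d(z)-o[2])/v[:,2])[:,None]
def tri(uvs,uvt):
    o1,v1=ray('side',uvs);o2,v2=ray('top',uvt);out=[]
    for a,b in zip(v1,v2):
        s,*_=np.linalg.lstsq(np.c_[a,-b],o2-o1,rcond=None); p,q=o1+a*s[0],o2+b*s[1]; out.append(np.r_[(p+q)/2,np.linalg.norm(p-q)])
    return np.array(out)
def crop(img,x0,y0,w,h,f,name,grid=10):
    c=cv2.resize(img[y0:y0+h,x0:x0+w],None,fx=f,fy=f,interpolation=cv2.INTER_CUBIC)
    for x in range((x0+grid-1)//grid*grid,x0+w,grid): 
        cv2.line(c,(int((x-x0+.5)*f),0),(int((x-x0+.5)*f),6),(0,255,255),1); cv2.putText(c,str(x),(int((x-x0+.5)*f)-10,18),0,.4,(0,255,255),1)
    for y in range((y0+grid-1)//grid*grid,y0+h,grid):
        cv2.line(c,(0,int((y-y0+.5)*f)),(6,int((y-y0+.5)*f)),(0,255,255),1); cv2.putText(c,str(y),(8,int((y-y0+.5)*f)+4),0,.4,(0,255,255),1)
    cv2.imwrite(f'pics/{name}.png',c)
def st():
    o=monitor.get_obs(); return o
E
python3 - <<'E'
from h import *
crop(cv2.imread('pics/top0.png'),305,175,115,92,6.9,'t0c')
crop(cv2.imread('pics/side0.png'),280,100,100,110,5.4,'s0c')
E
```

```text
(no output)
```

View pics/t0c.png

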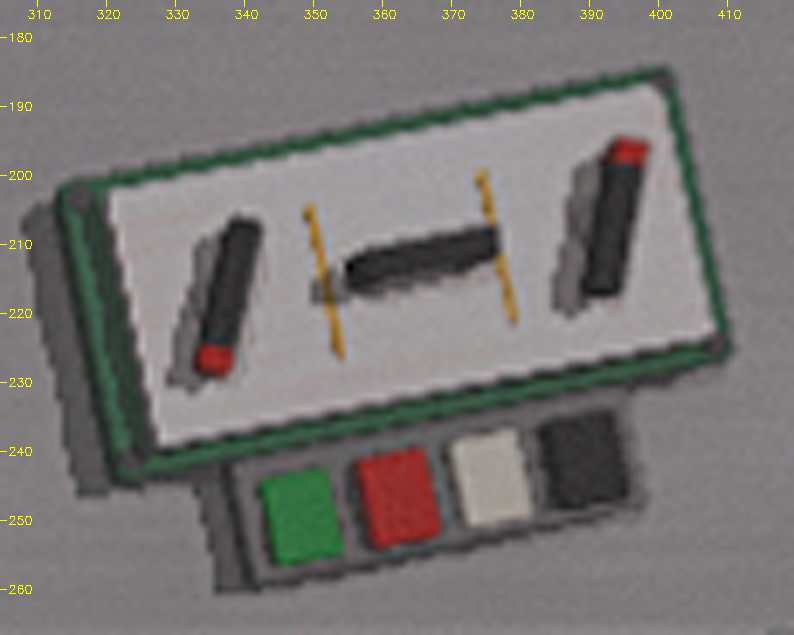

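View pics/s0c.png

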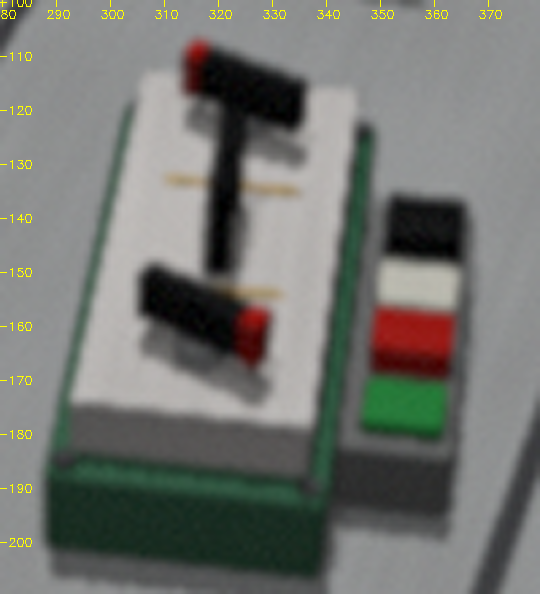

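```bash
cat > fit0.py <<'E'
from h import *
from scipy.optimize import least_squares
def pt(x,y): return [x/6.9+305-.5,y/6.9+175-.5]
def ps(x,y): return [x/5.4+280-.5,y/5.4+100-.5]
T=[((60,125,50),pt(68,188)),((60,-125,50),pt(668,72)),((-60,-125,50),pt(730,350)),((-60,125,50),pt(122,475)),
((50,110,80),pt(107,190)),((50,-110,80),pt(655,87)),((-50,110,80),pt(160,447)),((-50,-110,80),pt(716,328)),
((-87,57,48),pt(302,517)),((-87,19,56),pt(398,498)),((-87,-19,48),pt(490,480)),((-87,-57,56),pt(583,460)),((0,0,130),pt(422,258)),((0,75,116),pt(232,293)),((0,-75,116),pt(616,216))]
S=[((-87,57,48),ps(406,404)),((-87,19,56),ps(413,330)),((-87,-19,48),ps(419,284)),((60,125,50),ps(50,457)),((-60,125,50),ps(325,485)),((50,110,80),ps(75,402)),((-50,110,80),ps(312,425)),((50,-110,80),ps(145,72)),((-50,-110,80),ps(352,88)),((-60,-125,50),ps(370,125))]
def P(q,L):
    L=np.array(L)/1e3; c,s=np.cos(q[2]),np.sin(q[2])
    return np.c_[q[0]+c*L[:,0]-s*L[:,1],q[1]+s*L[:,0]+c*L[:,1],L[:,2]]
Lt,ut=map(np.array,zip(*T)); Ls,us=map(np.array,zip(*S))
def f(q,m=3): 
    r=[]
    if m&1: r.append(proj('top',P(q,Lt))-ut)
    if m&2: r.append(proj('side',P(q,Ls))-us)
    return np.vstack(r).ravel()
for m in (1,2,3):
    r=least_squares(f,[.55,-.2,.2],args=(m,)); print(m,r.x); 
q=r.x; print(f(q).reshape(-1,2).round(1))
print('red key',P(q,[(-87,19,56)]),'A',P(q,[(0,75,103)]),'B',P(q,[(0,-75,103)]),'handle',P(q,[(0,0,124)]))
# wings yaw
for nm,red,blk in (('A',pt(213,360),pt(243,228)),('B',pt(628,148),pt(605,290))):
    a=onz('top',[red],.112)[0];b=onz('top',[blk],.112)[0]; d=a-b; print(nm,'centre',(a+b)/2,np.linalg.norm(d),'yaw',np.degrees(np.arctan2(d[1],d[0])), 'rel',np.degrees(np.arctan2(d[1],d[0])-q[2]))
# mat
m=np.array([[127,177.5],[232.5,160],[243.5,229],[137,247.5]]); print(onz('top',m,.006))
M=onz('top',m,.006); print(M.mean(0),[np.linalg.norm(M[i]-M[i-1]) for i in range(4)])
E
python3 fit0.py
python3 - <<'E'
from h import *
crop(cv2.imread('pics/top0.png'),120,150,170,110,4.6,'t0m')
crop(cv2.imread('pics/side0.png'),145,170,190,250,2.4,'s0m')
E
```

```text
1 [ 0.51060209 -0.22087775  0.19044405]
2 [ 0.51038432 -0.22499468  0.19827306]
3 [ 0.51029485 -0.22209383  0.19512196]
[[-1.6 -0.4]
 [ 0.9 -1.6]
 [ 1.8  1.1]
 [-0.2  1.5]
 [-0.2  0.6]
 [ 0.8 -0.7]
 [-0.   0.3]
 [ 0.3  1. ]
 [ 0.4  0.2]
 [ 0.7  0.1]
 [ 0.6 -0.1]
 [ 1.4 -0.1]
 [ 1.7 -0.8]
 [ 0.1  0.4]
 [ 0.8  0. ]
 [-0.4 -0.3]
 [-0.2 -0.3]
 [-0.5 -0.1]
 [-1.9  3.3]
 [ 0.2  4.1]
 [-1.2 -0. ]
 [-0.3  0.6]
 [-0.8 -0.3]
 [ 0.8  0.5]
 [ 0.9 -0.3]]
red key [[ 0.42126192 -0.22032247  0.056     ]] A [[ 0.49575339 -0.14851703  0.103     ]] B [[ 0.52483632 -0.29567064  0.103     ]] handle [[ 0.51029485 -0.22209383  0.124     ]]
A centre [ 0.49671947 -0.14728833  0.112     ] 0.051067428063667215 yaw 166.26100012814166 rel 155.08133557072304
B centre [ 0.52424439 -0.29458533  0.112     ] 0.054730748394618736 yaw -10.82846253152454 rel -22.00812708894316
[[0.62018672 0.43084196 0.006     ]
 [0.66837161 0.13395697 0.006     ]
 [0.47373371 0.102587   0.006     ]
 [0.42374326 0.39797916 0.006     ]]
[0.54650883 0.26634127 0.006     ] [np.float64(0.1991732812060851), np.float64(0.300769818369449), np.float64(0.19714965515044866), np.float64(0.2995923490651828)]
```

View pics/t0m.png

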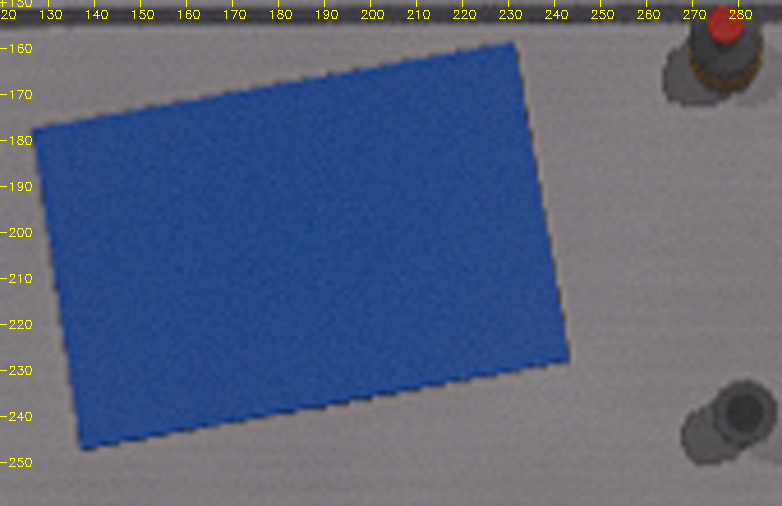

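View pics/s0m.png

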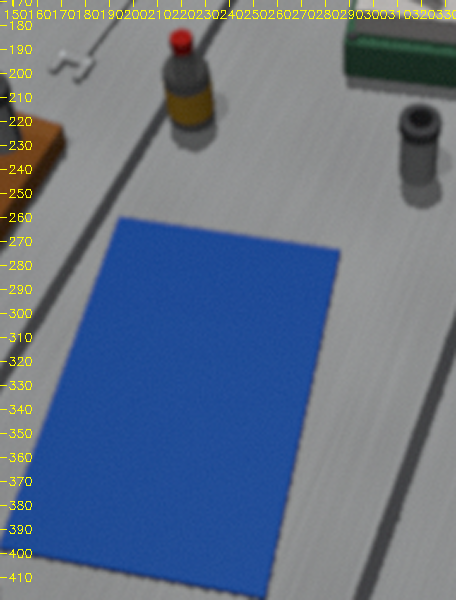

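```bash
sed -i "s/^S=.*/S=[((-87,57,48),ps(406,404)),((-87,19,56),ps(413,330)),((-87,-19,48),ps(419,284)),((50,110,80),ps(75,402)),((-50,110,80),ps(312,425)),((50,-110,80),ps(145,72)),((-50,-110,80),ps(352,88)),((-60,-125,50),ps(370,125)),((0,0,130),ps(228,180)),((0,-75,116),ps(250,82)),((0,75,116),ps(205,298))]/; s/args=(m,)/args=(m,),loss='soft_l1'/" fit0.py; python3 fit0.py | head -4; python3 fit0.py | grep red
cat >> h.py <<'E'
def plan(target,yaw,n=None,jaw=1.0,vmax=.055,wmax=9.5):
    """yaw = world angle (deg) of tool y axis, mod 180 nearest; tool straight down"""
    o=monitor.get_obs(); Rc=R.from_rotvec(o['orientation']); p=o['tcp_pos'].copy(); t=np.array(target)
    best=None
    for k in (-2,-1,0,1,2):
        a=np.radians(yaw+180*k); y=np.array([np.cos(a),np.sin(a),0]); z=np.array([0,0,-1.]); Rt=R.from_matrix(np.c_[np.cross(y,z),y,z])
        d=(Rc.inv()*Rt).magnitude()
        if best is None or d<best[0]-1e-6: best=(d,Rt)
    Rt=best[1]; rv=(Rc.inv()*Rt).as_rotvec(degrees=True); L=np.linalg.norm(t-p)
    m=max(int(np.ceil(L/vmax)),int(np.ceil(np.linalg.norm(rv)/wmax)),1)
    n=n or m
    print('dist',L,'turn',rv.round(1),'rows',n,'need',m,'clock',o['clock'],'pos',p.round(4),'j7',o['joints'][6].round(2))
    Rr=Rc
    for i in range(n):
        d=Rr.inv().apply((t-p)/n); print((i+1),{'linear':[float(v) for v in d.round(4)],'dr':[float(v) for v in (rv/n).round(1)],'jaw':jaw})
        Rr=Rr*R.from_rotvec(rv/n,degrees=True)
E
python3 - <<'E'
from h import *
plan([.4215,-.220,.12],11.1)
print('collet',onz('top',[[281.3,239]],.076), 'bottle',onz('top',[[277,154.5]],.11))
E
```

```text
1 [ 0.51060302 -0.22078699  0.19201867]
2 [ 0.50905825 -0.22089516  0.2024732 ]
3 [ 0.50980164 -0.22088482  0.19674206]
[[-2.  -0.1]
red key [[ 0.42076596 -0.21925771  0.056     ]] A [[ 0.49514099 -0.14733168  0.103     ]] B [[ 0.52446228 -0.29443797  0.103     ]] handle [[ 0.50980164 -0.22088482  0.124     ]]
dist 0.44918982096073606 turn [ -0.1  -0.1 -78.6] rows 9 need 9 clock 0.1 pos [ 0.2575 -0.6233  0.2305] j7 -0.08
1 {'linear': [0.034, -0.0344, 0.0123], 'dr': [-0.0, -0.0, -8.7], 'jaw': 1.0}
2 {'linear': [0.0388, -0.0289, 0.0123], 'dr': [-0.0, -0.0, -8.7], 'jaw': 1.0}
3 {'linear': [0.0427, -0.0227, 0.0123], 'dr': [-0.0, -0.0, -8.7], 'jaw': 1.0}
4 {'linear': [0.0457, -0.0159, 0.0123], 'dr': [-0.0, -0.0, -8.7], 'jaw': 1.0}
5 {'linear': [0.0476, -0.0088, 0.0123], 'dr': [-0.0, -0.0, -8.7], 'jaw': 1.0}
6 {'linear': [0.0484, -0.0015, 0.0123], 'dr': [-0.0, -0.0, -8.7], 'jaw': 1.0}
7 {'linear': [0.048, 0.0059, 0.0123], 'dr': [-0.0, -0.0, -8.7], 'jaw': 1.0}
8 {'linear': [0.0466, 0.0131, 0.0123], 'dr': [-0.0, -0.0, -8.7], 'jaw': 1.0}
9 {'linear': [0.044, 0.0201, 0.0123], 'dr': [-0.0, -0.0, -8.7], 'jaw': 1.0}
collet [[ 0.44246758 -0.00164884  0.076     ]] bottle [[0.66240864 0.0085878  0.11      ]]
```

drive_tool --commands '[{"linear":[0.034,-0.0345,0.005],"dr":[0,0,-8.7],"jaw":1},{"linear":[0.039,-0.029,0.005],"dr":[0,0,-8.7],"jaw":1},{"linear":[0.043,-0.0225,0.005],"dr":[0,0,-8.7],"jaw":1},{"linear":[0.0455,-0.016,0.005],"dr":[0,0,-8.7],"jaw":1},{"linear":[0.0475,-0.009,0.005],"dr":[0,0,-8.7],"jaw":1},{"linear":[0.0485,-0.0015,0.005],"dr":[0,0,-8.7],"jaw":1},{"linear":[0.048,0.006,0.01],"dr":[0,0,-8.7],"jaw":1},{"linear":[0.0465,0.013,0.01],"dr":[0,0,-8.7],"jaw":1}]' --force 40

```text
clock: 1.1
tcp_pos: [0.3994, -0.2547, 0.1768]
orientation: [-2.143, -2.293, 0.003]
contact_force: [0.3, 0.5, -0.5]
grip_width: 0.0001
```

Run:
```python
from h import *
plan([.4208,-.2195,.085],11.2)
```

```text
dist 0.10064216337903029 turn [-0.2 -0.1 -7.3] rows 2 need 2 clock 1.1 pos [ 0.3994 -0.2547  0.1768] j7 0.39
1 {'linear': [0.0168, 0.012, 0.0459], 'dr': [-0.1, -0.0, -3.7], 'jaw': 1.0}
2 {'linear': [0.016, 0.013, 0.0459], 'dr': [-0.1, -0.0, -3.7], 'jaw': 1.0}
```

drive_tool --commands '[{"linear":[0.017,0.012,0.045],"dr":[-0.1,0,-3.7],"jaw":1},{"linear":[0.016,0.013,0.045],"dr":[-0.1,0,-3.6],"jaw":1},{"linear":[0,0,0],"dr":[0,0,0],"jaw":1}]'

```text
clock: 1.48
tcp_pos: [0.4225, -0.2141, 0.0849]
orientation: [-1.979, -2.439, -0.004]
contact_force: [0.3, -0.1, 0.5]
grip_width: 0.0002
```

Run:
```python
from h import *
plan([.4208,-.2195,.062],11.2)
for n in("side","top"):
    f=viewer.grab_frame(n); cv2.imwrite(f"pics/{n}1.png",f[:,:,::-1])
crop(cv2.imread('pics/top1.png'),305,175,115,92,4,'t1c')
crop(cv2.imread('pics/side1.png'),280,100,100,110,4,'s1c')
a=cv2.imread('pics/t1c.png');b=cv2.imread('pics/s1c.png');h=max(a.shape[0],b.shape[0])
cv2.imwrite('pics/c1.png',np.hstack([cv2.copyMakeBorder(i,0,h-i.shape[0],0,0,0) for i in(a,b)])[:, :800])
```

```text
dist 0.023557244198022523 turn [ 0.1 -0.1  0.7] rows 1 need 1 clock 1.475 pos [ 0.4225 -0.2141  0.0849] j7 0.32
1 {'linear': [-0.0049, -0.0028, 0.0229], 'dr': [0.1, -0.1, 0.7], 'jaw': 1.0}
```

View pics/c1.png

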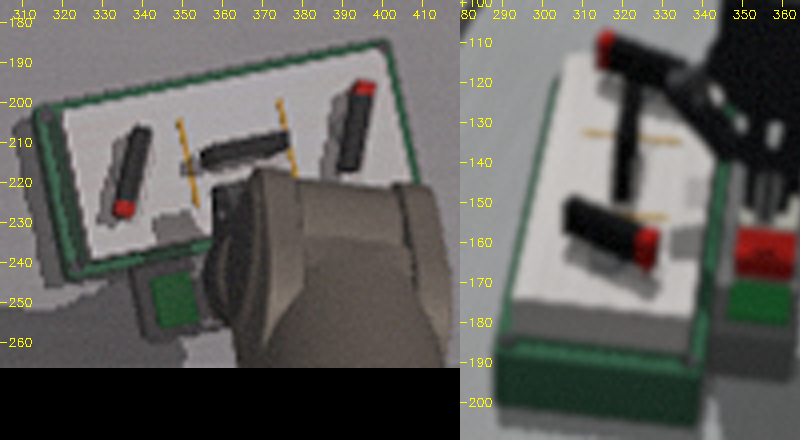

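drive_tool --commands '[{"linear":[-0.005,-0.003,0.008],"dr":[0.1,-0.1,0.7],"jaw":1},{"linear":[0,0,0.01],"dr":[0,0,0],"jaw":1},{"linear":[0,0,0.003],"dr":[0,0,0],"jaw":1}]'

```text
clock: 1.95
tcp_pos: [0.4229, -0.2269, 0.0686]
orientation: [2.001, 2.407, -0.0]
contact_force: [1.1, -0.2, 0.4]
grip_width: -0.0002
```

Run:
```python
from h import *
plan([.4208,-.2195,.056],11.2)
for n in("side",):
    f=viewer.grab_frame(n); cv2.imwrite(f"pics/{n}2.png",f[:,:,::-1])
crop(cv2.imread('pics/side2.png'),320,120,60,70,8,'s2c')
```

```text
dist 0.01474457154393268 turn [ 0.4  0.5 -0.7] rows 1 need 1 clock 1.95 pos [ 0.4229 -0.2269  0.0686] j7 0.3
1 {'linear': [0.0077, -0.0008, 0.0125], 'dr': [0.4, 0.5, -0.7], 'jaw': 1.0}
```

View pics/s2c.png

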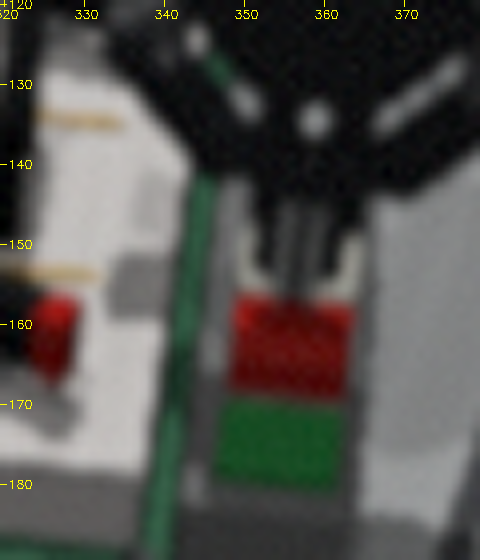

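drive_tool --commands '[{"linear":[0.006,0,0.004],"dr":[0.2,0.2,-0.4],"jaw":1},{"linear":[0,0,0],"dr":[0,0,0],"jaw":1},{"linear":[0,0,0],"dr":[0,0,0],"jaw":1}]'

```text
clock: 2.38
tcp_pos: [0.4219, -0.2204, 0.0644]
orientation: [1.994, 2.419, -0.001]
contact_force: [-0.3, 1.0, -0.0]
grip_width: -0.0
```

Run:
```python
from h import *
plan([.4208,-.2195,.056],11.2)
o=st();print(proj('side',o['tcp_pos']),proj('side',[[.4208,-.2195,.056]]))
```

```text
dist 0.008516986682644737 turn [ 0.2  0.3 -0.2] rows 1 need 1 clock 2.375 pos [ 0.4219 -0.2204  0.0644] j7 0.29
1 {'linear': [0.0012, -0.0009, 0.0084], 'dr': [0.2, 0.3, -0.2], 'jaw': 1.0}
[[355.82507117 157.60068313]] [[355.84211706 160.58539834]]
```

drive_tool --commands '[{"linear":[0.001,-0.001,0.006],"dr":[0.1,0.2,-0.2],"jaw":1},{"linear":[0,0,0.004],"dr":[0,0,0],"jaw":1},{"linear":[0,0,0.004],"dr":[0,0,0],"jaw":1}]'

```text
clock: 2.75
tcp_pos: [0.4208, -0.2196, 0.0501]
orientation: [1.992, 2.426, 0.0]
contact_force: [-0.5, 0.4, 4.0]
grip_width: -0.0001
```

drive_tool --commands '[{"linear":[0,0,0.003],"dr":[0,0,0],"jaw":1},{"linear":[0,0,0.003],"dr":[0,0,0],"jaw":1}]'

```text
clock: 3.0
tcp_pos: [0.4211, -0.2197, 0.0474]
orientation: [1.993, 2.425, -0.004]
contact_force: [-18.3, 8.8, 70.7]
grip_width: -0.0002
```

drive_tool --commands '[{"linear":[0,0,-0.01],"dr":[0,0,0],"jaw":1},{"linear":[0,0,-0.04],"dr":[0,0,0],"jaw":0.5},{"linear":[0,0,-0.05],"dr":[0,0,0],"jaw":0.5}]'

```text
clock: 3.38
tcp_pos: [0.4193, -0.2184, 0.1472]
orientation: [-1.992, -2.426, 0.006]
contact_force: [0.8, -1.2, 0.2]
grip_width: 0.036
```

Run:
```python
from h import *
o=st();print(o['tcp_pos'],o['contact_force'],o['grip_width'])
for n in("side",'top'):
    f=viewer.grab_frame(n); cv2.imwrite(f"pics/{n}3.png",f[:,:,::-1])
crop(cv2.imread('pics/side3.png'),280,100,100,110,5,'s3c')
```

```text
[ 0.4193187  -0.2184491   0.14723916] [ 0.84865545 -1.23595601  0.20388712] 0.03596606659174361
```

View pics/s3c.png

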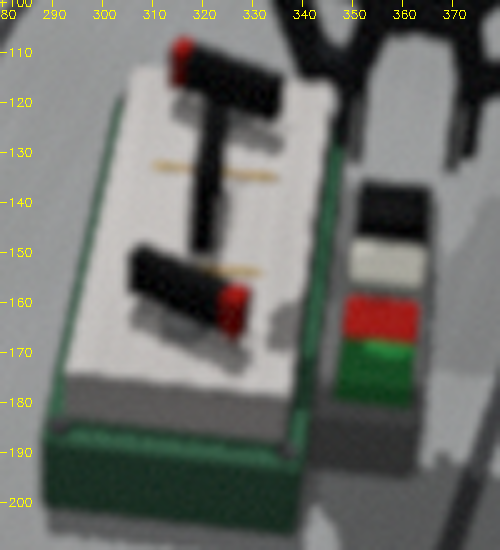

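Run:
```python
from h import *
o=st();print(o['joints'])
plan([.4959,-.1475,.15],-104+180,jaw=.5)
plan([.4959,-.1475,.15],-104.1,jaw=.5)
```

```text
[ 0.71806707  0.28398984 -0.43068042  2.07725265  0.16907698  0.80555035
  0.38127871]
dist 0.10270815556448983 turn [ -0.    0.5 -64.8] rows 7 need 7 clock 3.475 pos [ 0.4231 -0.22    0.1513] j7 0.38
1 {'linear': [0.0081, 0.0122, 0.0002], 'dr': [-0.0, 0.1, -9.3], 'jaw': 0.5}
2 {'linear': [0.0061, 0.0134, 0.0002], 'dr': [-0.0, 0.1, -9.3], 'jaw': 0.5}
3 {'linear': [0.0038, 0.0142, 0.0002], 'dr': [-0.0, 0.1, -9.3], 'jaw': 0.5}
4 {'linear': [0.0015, 0.0146, 0.0002], 'dr': [-0.0, 0.1, -9.3], 'jaw': 0.5}
5 {'linear': [-0.0009, 0.0146, 0.0002], 'dr': [-0.0, 0.1, -9.3], 'jaw': 0.5}
6 {'linear': [-0.0032, 0.0143, 0.0002], 'dr': [-0.0, 0.1, -9.3], 'jaw': 0.5}
7 {'linear': [-0.0055, 0.0136, 0.0002], 'dr': [-0.0, 0.1, -9.3], 'jaw': 0.5}
dist 0.10270815556448983 turn [ -0.    0.5 -64.7] rows 7 need 7 clock 3.475 pos [ 0.4231 -0.22    0.1513] j7 0.38
1 {'linear': [0.0081, 0.0122, 0.0002], 'dr': [-0.0, 0.1, -9.2], 'jaw': 0.5}
2 {'linear': [0.0061, 0.0134, 0.0002], 'dr': [-0.0, 0.1, -9.2], 'jaw': 0.5}
3 {'linear': [0.0038, 0.0142, 0.0002], 'dr': [-0.0, 0.1, -9.2], 'jaw': 0.5}
4 {'linear': [0.0015, 0.0146, 0.0002], 'dr': [-0.0, 0.1, -9.2], 'jaw': 0.5}
5 {'linear': [-0.0008, 0.0146, 0.0002], 'dr': [-0.0, 0.1, -9.2], 'jaw': 0.5}
6 {'linear': [-0.0032, 0.0143, 0.0002], 'dr': [-0.0, 0.1, -9.2], 'jaw': 0.5}
7 {'linear': [-0.0054, 0.0136, 0.0002], 'dr': [-0.0, 0.1, -9.2], 'jaw': 0.5}
```

```bash
cat >> h.py <<'E'
def plan2(target,dz_turn,n,jaw):
    """turn dz_turn degrees about tool z (positive = cw from above), level the tool"""
    o=monitor.get_obs(); Rc=R.from_rotvec(o['orientation']); p=o['tcp_pos'].copy(); t=np.array(target)
    y=(Rc*R.from_euler('z',dz_turn,degrees=True)).as_matrix()[:,1]; y[2]=0; y/=np.linalg.norm(y); z=np.array([0,0,-1.])
    Rt=R.from_matrix(np.c_[np.cross(y,z),y,z]); 
    lev=(Rc*R.from_euler('z',dz_turn,degrees=True)).inv()*Rt
    print('level err',lev.as_rotvec(degrees=True).round(2))
    Rr=Rc
    for i in range(n):
        d=Rr.inv().apply((t-p)/n); print(i+1,d.round(4),round(dz_turn/n,2)); Rr=Rr*R.from_euler('z',dz_turn/n,degrees=True)
def jawyaw():
    o=monitor.get_obs(); y=R.from_rotvec(o['orientation']).as_matrix()[:,1]; return np.degrees(np.arctan2(y[1],y[0]))
E
python3 - <<'E'
from h import *
print(jawyaw()); plan2([.4959,-.1475,.15],(jawyaw()+104)%360,11,.5)
E
```

```text
11.201838750161839
level err [ 0.27 -0.37  0.  ]
1 [0.0052 0.0078 0.0001] 10.47
2 [0.0065 0.0067 0.0001] 10.47
3 [0.0076 0.0054 0.0001] 10.47
4 [0.0085 0.0039 0.0001] 10.47
5 [0.009  0.0023 0.0001] 10.47
6 [0.0093 0.0006 0.0001] 10.47
7 [ 0.0093 -0.0011  0.0001] 10.47
8 [ 0.0089 -0.0027  0.0001] 10.47
9 [ 0.0083 -0.0043  0.0001] 10.47
10 [ 0.0074 -0.0057  0.0001] 10.47
11 [ 0.0062 -0.007   0.0001] 10.47
```

drive_tool --commands '[{"linear":[0.005,0.008,0],"dr":[0,0,10.5],"jaw":0.5},{"linear":[0.0065,0.0065,0],"dr":[0,0,10.5],"jaw":0.5},{"linear":[0.0075,0.0055,0],"dr":[0,0,10.5],"jaw":0.5},{"linear":[0.0085,0.004,0],"dr":[0,0,10.5],"jaw":0.5},{"linear":[0.009,0.0025,0],"dr":[0,0,10.5],"jaw":0.5},{"linear":[0.0095,0.0005,0],"dr":[0,0,10.5],"jaw":0.5},{"linear":[0.0095,-0.001,0],"dr":[0,0,10.5],"jaw":0.5},{"linear":[0.009,-0.0025,0],"dr":[0,0,10.5],"jaw":0.5}]'

```text
clock: 4.47
tcp_pos: [0.4767, -0.1684, 0.1449]
orientation: [3.107, 0.413, -0.0]
contact_force: [-0.3, 0.3, -0.6]
grip_width: 0.0429
```

Run:
```python
from h import *
print(jawyaw(),st()['joints'].round(2)); plan2([.4959,-.1475,.135],(jawyaw()+104)%360,4,.5)
```

```text
-74.85368426080487 [ 0.35  0.31 -0.17  2.03  0.08  0.8  -1.17]
level err [ 0.38 -0.14  0.  ]
1 [ 0.006  -0.0038  0.0024] 7.29
2 [ 0.0055 -0.0045  0.0024] 7.29
3 [ 0.0049 -0.0052  0.0024] 7.29
4 [ 0.0042 -0.0058  0.0024] 7.29
```

drive_tool --commands '[{"linear":[0.006,-0.004,0.0025],"dr":[0.2,0,7.3],"jaw":0.5},{"linear":[0.0055,-0.0045,0.0025],"dr":[0.1,0,7.3],"jaw":0.5},{"linear":[0.005,-0.005,0.0025],"dr":[0,0,7.3],"jaw":0.5},{"linear":[0.004,-0.006,0.0025],"dr":[0,0,7.3],"jaw":0.5},{"linear":[0,0,0],"dr":[0,0,0],"jaw":0.5},{"linear":[0,0,0],"dr":[0,0,0],"jaw":0.5}]'

```text
clock: 5.22
tcp_pos: [0.4948, -0.1464, 0.1289]
orientation: [3.112, -0.404, -0.009]
contact_force: [0.0, 0.6, -1.2]
grip_width: 0.0424
```

Run:
```python
from h import *
print(jawyaw(),st()['joints'].round(2)); plan2([.4959,-.1475,.088],(jawyaw()+104+180)%360-180,3,.5)
for n in("side",'top'):
    f=viewer.grab_frame(n); cv2.imwrite(f"pics/{n}4.png",f[:,:,::-1])
crop(cv2.imread('pics/side4.png'),280,100,100,100,5.6,'s4c')
```

```text
-104.81141955437164 [ 0.22  0.35 -0.07  2.02  0.04  0.78 -1.7 ]
level err [ 0.24  0.29 -0.  ]
1 [0.0005 0.0002 0.0136] -0.27
2 [0.0005 0.0002 0.0136] -0.27
3 [0.0005 0.0002 0.0136] -0.27
```

View pics/s4c.png

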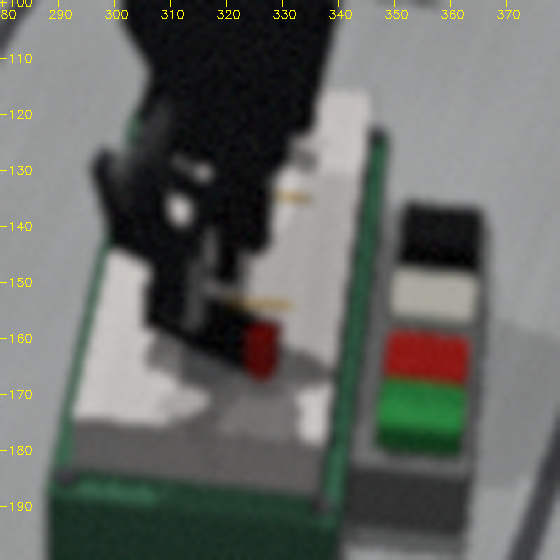

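drive_tool --commands '[{"linear":[0.001,0,0.014],"dr":[0.1,0.2,0],"jaw":0.5},{"linear":[0,0,0.014],"dr":[0.1,0.1,0],"jaw":0.5},{"linear":[0,0,0.01],"dr":[0,0,0],"jaw":0.5},{"linear":[0,0,0.002],"dr":[0,0,0],"jaw":0.5}]' --force 60

```text
clock: 5.82
tcp_pos: [0.4951, -0.1475, 0.0858]
orientation: [3.115, -0.406, 0.0]
contact_force: [-0.1, -0.3, -0.2]
grip_width: 0.0425
```

drive_tool --commands '[{"linear":[0,0,0],"dr":[0,0,0],"jaw":1},{"linear":[0,0,0],"dr":[0,0,0],"jaw":1},{"linear":[0,0,0],"dr":[0,0,0],"jaw":1}]' --force 60

```text
clock: 6.2
tcp_pos: [0.4947, -0.1488, 0.0862]
orientation: [3.113, -0.407, -0.0]
contact_force: [-0.1, 0.6, -2.6]
grip_width: 0.0178
```

Run:
```python
from h import *
o=st();print(jawyaw(),o['tcp_pos'],o['contact_force'],o['moment'],o['grip_width'])
```

```text
-104.89828241926998 [ 0.49473752 -0.1487791   0.0861772 ] [-0.14683109  0.60835106 -2.58845715] [-0.00744079  0.03367229  0.01026975] 0.01778455107077206
```

drive_tool --commands '[{"linear":[0,0,0],"dr":[0,0,0],"jaw":1},{"linear":[0,0,0],"dr":[0,0,0],"jaw":1}]'

```text
clock: 6.45
tcp_pos: [0.4948, -0.1487, 0.0862]
orientation: [3.113, -0.407, 0.0]
contact_force: [-0.3, -0.9, -1.8]
grip_width: 0.0174
```

Run:
```python
from h import *
o=st();print(jawyaw(),o['tcp_pos'],o['contact_force'],o['moment'],o['grip_width'])
```

```text
-104.89100398527734 [ 0.49475618 -0.14873424  0.08617617] [-0.27897942 -0.8604256  -1.82835844] [-0.36113169  0.07023108  0.00978391] 0.017404569198379266
```

drive_tool --commands '[{"linear":[0,0,0],"dr":[0,0,-5],"jaw":1},{"linear":[0,0,0],"dr":[0,0,-5],"jaw":1}]'

```text
clock: 6.7
tcp_pos: [0.4947, -0.149, 0.0862]
orientation: [3.137, -0.128, -0.0]
contact_force: [0.2, -2.3, -2.2]
grip_width: 0.0174
```

Run:
```python
from h import *
o=st();print(jawyaw(),o['tcp_pos'],o['contact_force'],o['moment'],o['grip_width'])
```

```text
-94.66199488465634 [ 0.49471496 -0.14899374  0.08616596] [ 0.16805012 -2.25603572 -2.23271436] [-0.33056216  0.03723929 -0.17401199] 0.01737527923983278
```

drive_tool --commands '[{"linear":[0,0,0],"dr":[0,0,-8.5],"jaw":1},{"linear":[0,0,0],"dr":[0,0,-8.5],"jaw":1},{"linear":[0,0,0],"dr":[0,0,-8.5],"jaw":1},{"linear":[0,0,0],"dr":[0,0,-8.5],"jaw":1},{"linear":[0,0,0],"dr":[0,0,-8],"jaw":1},{"linear":[0,0,0],"dr":[0,0,-8],"jaw":1},{"linear":[0,0,0],"dr":[0,0,-8],"jaw":1}]'

```text
clock: 7.58
tcp_pos: [0.4951, -0.1504, 0.0862]
orientation: [2.784, 1.45, -0.001]
contact_force: [0.4, -1.0, -2.2]
grip_width: 0.0173
```

```bash
cat > s.py <<'E'
from h import *
o=st();print('yaw',jawyaw().round(1),o['tcp_pos'].round(4),'F',o['contact_force'].round(1),'M',o['moment'].round(2),o['grip_width'].round(4),'j',o['joints'].round(2),'tilt',R.from_rotvec(o['orientation']).as_matrix()[:2,2].round(3),o['clock'])
E
python3 s.py
```

```text
Traceback (most recent call last):
  File "s.py", line 2, in <module>
    o=st();print('yaw',jawyaw().round(1),o['tcp_pos'].round(4),'F',o['contact_force'].round(1),'M',o['moment'].round(2),o['grip_width'].round(4),'j',o['joints'].round(2),'tilt',R.from_rotvec(o['orientation']).as_matrix()[:2,2].round(3),o['clock'])
                                                                                                                        ^^^^^^^^^^^^^^^^^^^^^
AttributeError: 'float' object has no attribute 'round'
```

```bash
sed -i "s/o\['grip_width'\].round(4)/round(o['grip_width'],4)/" s.py; python3 s.py
python3 - <<'E'
from h import *
for n in("side",'top'):
    f=viewer.grab_frame(n); cv2.imwrite(f"pics/{n}5.png",f[:,:,::-1])
crop(cv2.imread('pics/side5.png'),280,100,100,100,5.6,'s5c')
E
```

```text
yaw -35.0 [ 0.4951 -0.1504  0.0862] F [ 0.4 -1.  -2.2] M [-0.21 -0.01 -0.14] 0.0173 j [ 0.47  0.44 -0.36  2.03  0.24  0.71 -0.66] tilt [ 0.001 -0.003] 7.575
```

View pics/s5c.png

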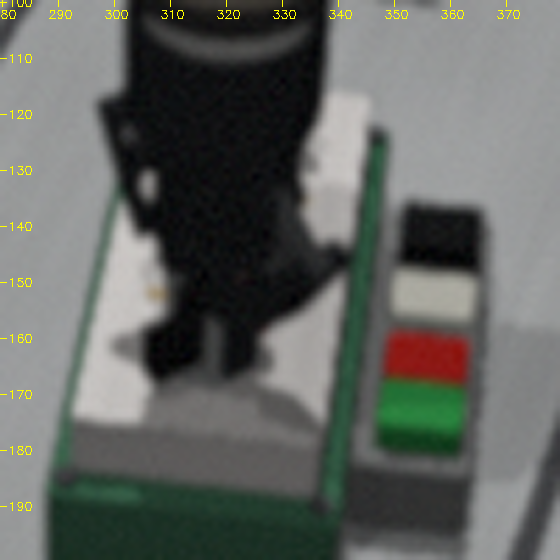

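drive_tool --commands '[{"linear":[0,0,0],"dr":[0,0,-7],"jaw":1},{"linear":[0,0,0],"dr":[0,0,-6],"jaw":1},{"linear":[0,0,0],"dr":[0,0,0],"jaw":0.6},{"linear":[0,0,0],"dr":[0,0,0],"jaw":0.6},{"linear":[0,0,0],"dr":[0,0,0],"jaw":0.6}]'

```text
clock: 8.3
tcp_pos: [0.496, -0.1498, 0.0866]
orientation: [2.613, 1.739, 0.001]
contact_force: [-0.3, -0.7, 0.8]
grip_width: 0.0343
```

```bash
python3 s.py
python3 - <<'E'
from h import *
plan2([.4951,-.148,.0865],0,1,.6)
E
```

```text
yaw -22.7 [ 0.496  -0.1498  0.0866] F [-0.3 -0.7  0.8] M [-0.    0.01  0.01] 0.0343 j [ 0.51  0.45 -0.41  2.03  0.27  0.71 -0.47] tilt [ 0.002 -0.002] 8.3
level err [ 0.18  0.06 -0.  ]
1 [ 0.0013 -0.0015  0.0001] 0.0
```

drive_tool --commands '[{"linear":[0.001,-0.001,0],"dr":[0,0,0],"jaw":0.6},{"linear":[0,0,0],"dr":[0,0,0],"jaw":1},{"linear":[0,0,0],"dr":[0,0,0],"jaw":1},{"linear":[0,0,0],"dr":[0,0,0],"jaw":1},{"linear":[0,0,0],"dr":[0,0,0],"jaw":1},{"linear":[0,0,0],"dr":[0,0,-4],"jaw":1},{"linear":[0,0,0],"dr":[0,0,-4],"jaw":1}]'

```text
clock: 9.18
tcp_pos: [0.4958, -0.1482, 0.0872]
orientation: [2.483, 1.918, 0.002]
contact_force: [-1.5, -0.3, 2.0]
grip_width: 0.0166
```

```bash
python3 s.py
```

```text
yaw -14.6 [ 0.4958 -0.1482  0.0872] F [-1.5 -0.3  2. ] M [ 0.1   0.09 -0.1 ] 0.0166 j [ 0.53  0.45 -0.45  2.03  0.29  0.72 -0.35] tilt [ 0.003 -0.003] 9.175
```

drive_tool --commands '[{"linear":[0,0,0],"dr":[0,0,-5],"jaw":1},{"linear":[0,0,0],"dr":[0,0,-5],"jaw":1}]'

```text
clock: 9.43
tcp_pos: [0.4956, -0.1482, 0.0872]
orientation: [2.302, 2.133, 0.001]
contact_force: [-0.4, 0.5, 0.9]
grip_width: 0.0171
```

```bash
python3 s.py
```

```text
yaw -4.4 [ 0.4956 -0.1482  0.0872] F [-0.4  0.5  0.9] M [ 0.03  0.09 -0.09] 0.0171 j [ 0.57  0.46 -0.49  2.03  0.32  0.73 -0.2 ] tilt [ 0.003 -0.002] 9.425
```

drive_tool --commands '[{"linear":[0,0,0],"dr":[0,0,-5],"jaw":1},{"linear":[0,0,0],"dr":[0,0,-5],"jaw":1}]'

```text
clock: 9.68
tcp_pos: [0.4939, -0.1488, 0.0871]
orientation: [2.106, 2.33, -0.004]
contact_force: [-2.7, 1.3, 4.5]
grip_width: 0.0171
```

```bash
python3 s.py
python3 - <<'E'
from h import *
for n in("side",'top'):
    f=viewer.grab_frame(n); cv2.imwrite(f"pics/{n}6.png",f[:,:,::-1])
crop(cv2.imread('pics/side6.png'),280,100,100,100,5.6,'s6c')
E
```

```text
yaw 5.8 [ 0.4939 -0.1488  0.0871] F [-2.7  1.3  4.5] M [ 0.08  0.52 -0.63] 0.0171 j [ 0.6   0.47 -0.53  2.03  0.35  0.74 -0.04] tilt [-0.001 -0.002] 9.675
```

View pics/s6c.png

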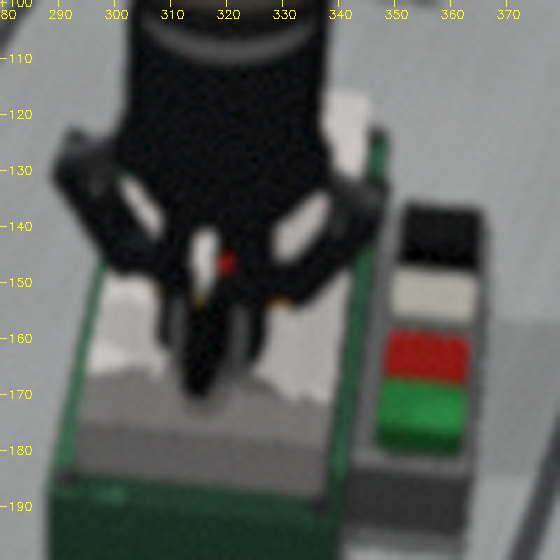

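drive_tool --commands '[{"linear":[0,0,0],"dr":[0,0,-2],"jaw":1}]'

```text
clock: 9.9
tcp_pos: [0.4938, -0.1488, 0.0872]
orientation: [2.067, 2.365, -0.003]
contact_force: [0.1, 1.1, 2.6]
grip_width: 0.0167
```

```bash
python3 s.py
```

```text
yaw 7.7 [ 0.4938 -0.1488  0.0872] F [0.1 1.1 2.6] M [ 0.21  0.1  -0.65] 0.0167 j [ 0.61  0.47 -0.54  2.03  0.35  0.74 -0.01] tilt [-0.001 -0.002] 9.9
```

drive_tool --commands '[{"linear":[0,0,0],"dr":[0,0,0],"jaw":0.5},{"linear":[0,0,0],"dr":[0,0,0],"jaw":0.5},{"linear":[0,0,-0.02],"dr":[0,0,0],"jaw":0.5},{"linear":[0,0,-0.03],"dr":[0,0,0],"jaw":0.5},{"linear":[-0.05,0,-0.005],"dr":[0,0,9],"jaw":0.5},{"linear":[-0.05,0,0],"dr":[0,0,9],"jaw":0.5},{"linear":[-0.05,0,0],"dr":[0,0,9],"jaw":0.5}]'

```text
clock: 10.78
tcp_pos: [0.4935, -0.295, 0.1438]
orientation: [2.56, 1.819, 0.002]
contact_force: [0.3, 0.7, -0.4]
grip_width: 0.0426
```

```bash
python3 s.py
python3 - <<'E'
from h import *
for n in("side",'top'):
    f=viewer.grab_frame(n); cv2.imwrite(f"pics/{n}7.png",f[:,:,::-1])
crop(cv2.imread('pics/side7.png'),280,100,100,100,5.6,'s7c')
crop(cv2.imread('pics/top7.png'),305,175,115,92,6.9,'t7c')
E
```

```text
yaw -19.2 [ 0.4935 -0.295   0.1438] F [ 0.3  0.7 -0.4] M [-0.04 -0.06 -0.03] 0.0426 j [ 0.76  0.45 -0.42  1.86  0.23  0.88 -0.11] tilt [0.002 0.   ] 10.775
```

View pics/s7c.png

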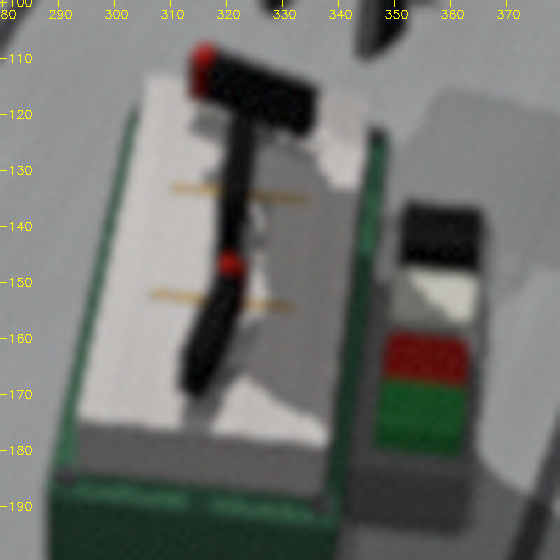

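View pics/t7c.png

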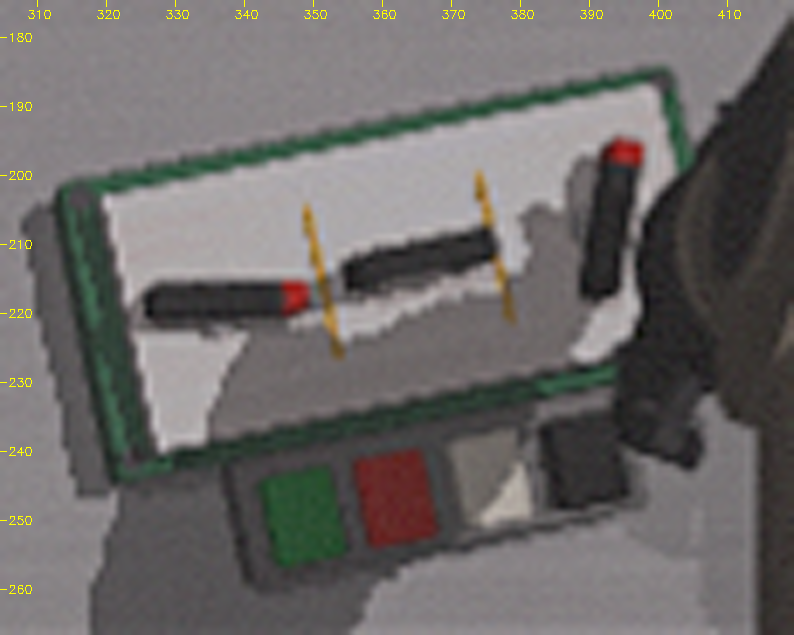

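Run:
```python
from h import *
def pt(x,y): return [x/6.9+305-.5,y/6.9+175-.5]
for nm,red,blk in (('A',pt(297,297),pt(155,301)),('B',pt(626,150),pt(597,290))):
    a=onz('top',[red],.112)[0];b=onz('top',[blk],.112)[0]; d=a-b; print(nm,'centre',(a+b)/2,np.linalg.norm(d),'yaw',np.degrees(np.arctan2(d[1],d[0])))
print(jawyaw()); plan2([.5245,-.2935,.128],jawyaw()+102,8,.5)
```

```text
A centre [ 0.49479317 -0.1465038   0.112     ] 0.05340155714593813 yaw -88.70613685275211
B centre [ 0.52387448 -0.29268032  0.112     ] 0.054441733116599944 yaw -13.302062862926721
-19.681492409746678
level err [ 0.18  0.01 -0.  ]
1 [0.0023 0.0037 0.0019] 10.29
2 [0.0029 0.0032 0.0019] 10.29
3 [0.0035 0.0026 0.0019] 10.29
4 [0.0039 0.002  0.0019] 10.29
5 [0.0042 0.0012 0.0019] 10.29
6 [0.0043 0.0005 0.0019] 10.29
7 [ 0.0043 -0.0003  0.0019] 10.29
8 [ 0.0042 -0.0011  0.0019] 10.29
```

drive_tool --commands '[{"linear":[0.0025,0.0035,0.002],"dr":[0,0,10.3],"jaw":0.5},{"linear":[0.003,0.003,0.002],"dr":[0,0,10.3],"jaw":0.5},{"linear":[0.0035,0.0025,0.002],"dr":[0,0,10.3],"jaw":0.5},{"linear":[0.004,0.002,0.002],"dr":[0,0,10.3],"jaw":0.5},{"linear":[0.004,0.001,0.002],"dr":[0,0,10.3],"jaw":0.5},{"linear":[0.0045,0.0005,0.002],"dr":[0,0,10.3],"jaw":0.5},{"linear":[0.0045,0,0.002],"dr":[0,0,10.3],"jaw":0.5},{"linear":[0.004,-0.001,0],"dr":[0,0,10],"jaw":0.5}]'

```text
clock: 11.88
tcp_pos: [0.525, -0.2894, 0.1264]
orientation: [3.119, -0.375, -0.005]
contact_force: [0.3, 0.1, 0.1]
grip_width: 0.0428
```

drive_tool --commands '[{"linear":[0,0,0],"dr":[0,0,0],"jaw":0.5},{"linear":[0,0,0],"dr":[0,0,0],"jaw":0.5}]'

```text
clock: 12.12
tcp_pos: [0.5253, -0.288, 0.126]
orientation: [3.12, -0.363, -0.006]
contact_force: [-0.8, -0.4, -0.9]
grip_width: 0.0427
```

```bash
python3 s.py
python3 - <<'E'
from h import *
print(jawyaw()); plan2([.5242,-.2935,.088],jawyaw()+102.5,1,.5)
E
```

```text
yaw -103.3 [ 0.5253 -0.288   0.126 ] F [-0.8 -0.4 -0.9] M [-0.04  0.02  0.06] 0.0427 j [ 0.46  0.47 -0.08  1.83  0.05  0.84 -1.45] tilt [-0.004  0.   ] 12.125
-103.27315496444612
level err [ 0.03  0.23 -0.  ]
1 [0.0004 0.0055 0.038 ] -0.77
```

drive_tool --commands '[{"linear":[0,0.0055,0.01],"dr":[0,0.2,0],"jaw":0.5},{"linear":[0,0,0.01],"dr":[0,0,0],"jaw":0.5},{"linear":[0,0,0.01],"dr":[0,0,0],"jaw":0.5},{"linear":[0,0,0.005],"dr":[0,0,0],"jaw":0.5},{"linear":[0,0,0.001],"dr":[0,0,0],"jaw":0.5}]' --force 80

```text
clock: 12.75
tcp_pos: [0.5226, -0.294, 0.0865]
orientation: [-3.121, 0.358, 0.003]
contact_force: [0.6, 0.7, 0.9]
grip_width: 0.0427
```

```bash
python3 s.py
python3 - <<'E'
from h import *
plan2([.5242,-.2935,.088],0,1,.5)
E
```

```text
yaw -103.1 [ 0.5226 -0.294   0.0865] F [0.6 0.7 0.9] M [ 0.04  0.02 -0.  ] 0.0427 j [ 0.47  0.53 -0.08  1.85  0.06  0.77 -1.44] tilt [-0.002  0.001] 12.75
level err [-0.    0.12  0.  ]
1 [ 0.0015 -0.0009 -0.0015] 0.0
```

drive_tool --commands '[{"linear":[0.0015,0,0],"dr":[0,0,0],"jaw":1},{"linear":[0,0,0],"dr":[0,0,0],"jaw":1},{"linear":[0,0,0],"dr":[0,0,0],"jaw":1},{"linear":[0,0,0],"dr":[0,0,0],"jaw":1},{"linear":[0,0,0],"dr":[0,0,0],"jaw":1}]' --force 80

```text
clock: 13.38
tcp_pos: [0.5235, -0.2966, 0.0873]
orientation: [3.119, -0.36, -0.003]
contact_force: [-0.6, -2.0, 0.1]
grip_width: 0.0154
```

```bash
python3 s.py
```

```text
yaw -103.2 [ 0.5235 -0.2966  0.0873] F [-0.6 -2.   0.1] M [-0.45  0.21  0.01] 0.0154 j [ 0.47  0.53 -0.08  1.85  0.06  0.77 -1.44] tilt [-0.002 -0.002] 13.375
```

drive_tool --commands '[{"linear":[0,0,0],"dr":[0,0,-6],"jaw":1},{"linear":[0,0,0],"dr":[0,0,-8.5],"jaw":1},{"linear":[0,0,0],"dr":[0,0,-8.5],"jaw":1},{"linear":[0,0,0],"dr":[0,0,-8.5],"jaw":1},{"linear":[0,0,0],"dr":[0,0,-8.5],"jaw":1},{"linear":[0,0,0],"dr":[0,0,-8],"jaw":1},{"linear":[0,0,0],"dr":[0,0,-8],"jaw":1},{"linear":[0,0,0],"dr":[0,0,-8],"jaw":1}]'

```text
clock: 14.38
tcp_pos: [0.5236, -0.2971, 0.0873]
orientation: [2.813, 1.395, -0.005]
contact_force: [-0.0, -1.5, -2.1]
grip_width: 0.0155
```

```bash
python3 s.py
```

```text
yaw -37.2 [ 0.5236 -0.2971  0.0873] F [-0.  -1.5 -2.1] M [-0.33  0.08 -0.18] 0.0155 j [ 0.68  0.55 -0.36  1.83  0.26  0.8  -0.46] tilt [-0.002 -0.003] 14.375
```

drive_tool --commands '[{"linear":[0,0,0],"dr":[0,0,-7],"jaw":1},{"linear":[0,0,0],"dr":[0,0,-6],"jaw":1}]'

```text
clock: 14.62
tcp_pos: [0.5238, -0.2971, 0.0873]
orientation: [2.631, 1.715, -0.004]
contact_force: [-0.6, -0.8, -1.7]
grip_width: 0.0156
```

```bash
python3 s.py
```

```text
yaw -23.8 [ 0.5238 -0.2971  0.0873] F [-0.6 -0.8 -1.7] M [-0.3   0.04 -0.1 ] 0.0156 j [ 0.72  0.56 -0.42  1.83  0.31  0.81 -0.26] tilt [-0.002 -0.003] 14.625
```

drive_tool --commands '[{"linear":[0,0,0],"dr":[0,0,0],"jaw":0.6},{"linear":[0,0,0],"dr":[0,0,0],"jaw":0.6},{"linear":[0,0,0],"dr":[0,0,0],"jaw":0.6}]'

```text
clock: 15.0
tcp_pos: [0.5247, -0.296, 0.0876]
orientation: [2.634, 1.711, -0.002]
contact_force: [-0.8, 0.6, 0.5]
grip_width: 0.0341
```

```bash
python3 s.py
python3 - <<'E'
from h import *
plan2([.5242,-.294,.088],0,1,.5)
E
```

```text
yaw -24.0 [ 0.5247 -0.296   0.0876] F [-0.8  0.6  0.5] M [-0.01 -0.04  0.04] 0.0341 j [ 0.72  0.56 -0.42  1.83  0.3   0.81 -0.27] tilt [-0.    -0.002] 15.0
level err [ 0.03  0.08 -0.  ]
1 [ 0.0016 -0.0013 -0.0004] 0.0
```

drive_tool --commands '[{"linear":[0.0015,-0.001,0],"dr":[0,0,0],"jaw":0.6},{"linear":[0,0,0],"dr":[0,0,0],"jaw":1},{"linear":[0,0,0],"dr":[0,0,0],"jaw":1},{"linear":[0,0,0],"dr":[0,0,0],"jaw":1},{"linear":[0,0,0],"dr":[0,0,0],"jaw":1},{"linear":[0,0,0],"dr":[0,0,-4],"jaw":1},{"linear":[0,0,0],"dr":[0,0,-4],"jaw":1}]'

```text
clock: 15.88
tcp_pos: [0.5261, -0.2942, 0.0902]
orientation: [2.504, 1.89, 0.001]
contact_force: [-1.9, 1.0, 3.8]
grip_width: 0.0111
```

```bash
python3 s.py
```

```text
yaw -15.9 [ 0.5261 -0.2942  0.0902] F [-1.9  1.   3.8] M [ 0.53  0.14 -0.14] 0.0111 j [ 0.75  0.56 -0.45  1.83  0.33  0.82 -0.15] tilt [ 0.003 -0.003] 15.875
```

drive_tool --commands '[{"linear":[0,0,0],"dr":[0,0,-5],"jaw":1},{"linear":[0,0,0],"dr":[0,0,-5],"jaw":1}]'

```text
clock: 16.12
tcp_pos: [0.5256, -0.294, 0.0902]
orientation: [2.326, 2.107, -0.0]
contact_force: [-3.4, 0.9, 3.0]
grip_width: 0.0115
```

```bash
python3 s.py
```

```text
yaw -5.7 [ 0.5256 -0.294   0.0902] F [-3.4  0.9  3. ] M [ 0.53  0.17 -0.14] 0.0115 j [ 0.78  0.57 -0.5   1.83  0.36  0.83  0.01] tilt [ 0.002 -0.002] 16.125
```

drive_tool --commands '[{"linear":[0,0,0],"dr":[0,0,-5],"jaw":1},{"linear":[0,0,0],"dr":[0,0,-5],"jaw":1}]'

```text
clock: 16.38
tcp_pos: [0.525, -0.294, 0.0902]
orientation: [2.129, 2.307, -0.001]
contact_force: [-1.9, 0.3, 4.2]
grip_width: 0.0114
```

```bash
python3 s.py
```

```text
yaw 4.6 [ 0.525  -0.294   0.0902] F [-1.9  0.3  4.2] M [ 0.56  0.18 -0.18] 0.0114 j [ 0.81  0.58 -0.54  1.82  0.39  0.84  0.16] tilt [ 0.001 -0.002] 16.375
```

drive_tool --commands '[{"linear":[0,0,0],"dr":[0,0,-5],"jaw":1},{"linear":[0,0,0],"dr":[0,0,-5],"jaw":1}]'

```text
clock: 16.62
tcp_pos: [0.5245, -0.294, 0.0902]
orientation: [1.915, 2.489, -0.001]
contact_force: [-3.0, 0.3, 3.5]
grip_width: 0.011
```

```bash
python3 s.py
```

```text
yaw 14.8 [ 0.5245 -0.294   0.0902] F [-3.   0.3  3.5] M [ 0.61  0.21 -0.15] 0.011 j [ 0.84  0.59 -0.58  1.82  0.42  0.85  0.32] tilt [ 0.    -0.001] 16.625
```

drive_tool --commands '[{"linear":[0,0,0],"dr":[0,0,-5],"jaw":1},{"linear":[0,0,0],"dr":[0,0,-5],"jaw":1}]'

```text
clock: 16.88
tcp_pos: [0.524, -0.2942, 0.0903]
orientation: [-1.686, -2.65, 0.001]
contact_force: [-2.3, -0.0, 3.9]
grip_width: 0.0113
```

```bash
python3 s.py
```

```text
yaw 25.1 [ 0.524  -0.2942  0.0903] F [-2.3 -0.   3.9] M [ 0.61  0.2  -0.13] 0.0113 j [ 0.87  0.6  -0.62  1.82  0.45  0.87  0.47] tilt [-0.001 -0.001] 16.875
```

drive_tool --commands '[{"linear":[0,0,0],"dr":[0,0,-5],"jaw":1},{"linear":[0,0,0],"dr":[0,0,-5],"jaw":1}]'

```text
clock: 17.12
tcp_pos: [0.5241, -0.2939, 0.0903]
orientation: [-1.448, -2.787, -0.002]
contact_force: [-0.3, 1.8, 3.4]
grip_width: 0.0117
```

```bash
python3 s.py
```

```text
yaw 35.1 [ 0.5241 -0.2939  0.0903] F [-0.3  1.8  3.4] M [ 0.82  0.11 -1.67] 0.0117 j [ 0.9   0.61 -0.66  1.82  0.48  0.88  0.62] tilt [-0.     0.002] 17.125
```

drive_tool --commands '[{"linear":[0,0,0],"dr":[0,0,0],"jaw":0.5},{"linear":[0,0,0],"dr":[0,0,0],"jaw":0.5},{"linear":[0,0,-0.02],"dr":[0,0,0],"jaw":0.5},{"linear":[0,0,-0.04],"dr":[0,0,0],"jaw":0.5}]'

```text
clock: 17.62
tcp_pos: [0.522, -0.2936, 0.1494]
orientation: [-1.445, -2.782, -0.003]
contact_force: [0.1, -0.7, 0.4]
grip_width: 0.0425
```

```bash
python3 s.py
python3 - <<'E'
from h import *
f=viewer.grab_frame('side'); cv2.imwrite(f"pics/side8.png",f[:,:,::-1])
crop(cv2.imread('pics/side8.png'),280,80,100,120,5,'s8c')
plan2([.5098,-.2195,.155],jawyaw()-11.2,4,.5)
E
```

```text
yaw 35.1 [ 0.522  -0.2936  0.1494] F [ 0.1 -0.7  0.4] M [ 0.   -0.05  0.  ] 0.0425 j [ 0.93  0.54 -0.71  1.78  0.41  0.98  0.68] tilt [-0.005  0.005] 17.625
level err [ 0.15 -0.    0.  ]
1 [0.0176 0.0076 0.0002] 5.97
2 [0.0183 0.0057 0.0002] 5.97
3 [0.0188 0.0037 0.0002] 5.97
4 [0.0191 0.0018 0.0002] 5.97
```

View pics/s8c.png

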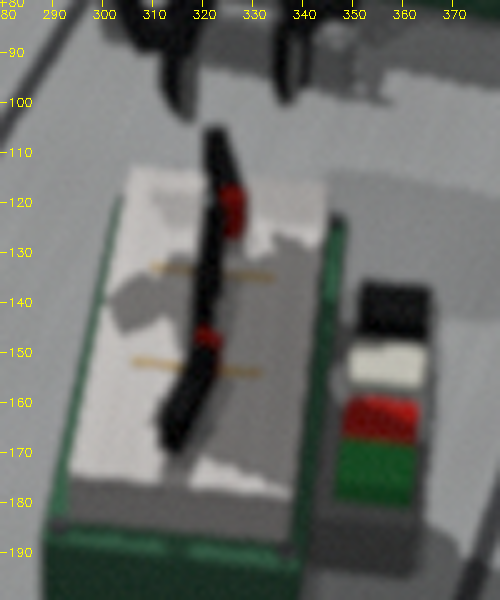

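drive_tool --commands '[{"linear":[0.0175,0.0075,0],"dr":[0.1,0,6],"jaw":0.5},{"linear":[0.0185,0.0055,0],"dr":[0.1,0,6],"jaw":0.5},{"linear":[0.019,0.0035,0],"dr":[0,0,6],"jaw":0.5},{"linear":[0.018,0.002,0],"dr":[0,0,6],"jaw":0.5},{"linear":[0,0,0],"dr":[0,0,0],"jaw":0.5},{"linear":[0,0,0],"dr":[0,0,0],"jaw":0.5}]'

```text
clock: 18.42
tcp_pos: [0.514, -0.2197, 0.1647]
orientation: [2.001, 2.405, 0.002]
contact_force: [-0.3, 0.1, 0.7]
grip_width: 0.043
```

```bash
python3 s.py
python3 - <<'E'
from h import *
plan2([.5098,-.2195,.106],jawyaw()-11.2,1,.5)
E
```

```text
yaw 10.5 [ 0.514  -0.2197  0.1647] F [-0.3  0.1  0.7] M [-0.    0.01  0.  ] 0.043 j [ 0.8   0.43 -0.65  1.88  0.33  0.93  0.19] tilt [ 0.011 -0.008] 18.425
level err [ 0.54  0.55 -0.  ]
1 [ 0.0015 -0.0047  0.0587] -0.72
```

drive_tool --commands '[{"linear":[0.0015,-0.0045,0.01],"dr":[0.5,0.5,-0.7],"jaw":0.5},{"linear":[0,0,0.015],"dr":[0,0,0],"jaw":0.5},{"linear":[0,0,0],"dr":[0,0,0],"jaw":0.5}]'

```text
clock: 18.8
tcp_pos: [0.5086, -0.2211, 0.1374]
orientation: [-1.994, -2.427, 0.001]
contact_force: [-0.8, -0.4, -0.2]
grip_width: 0.0425
```

```bash
python3 s.py
python3 - <<'E'
from h import *
plan2([.5098,-.2195,.106],jawyaw()-11.2,1,.5)
E
```

```text
yaw 11.2 [ 0.5086 -0.2211  0.1374] F [-0.8 -0.4 -0.2] M [-0.   -0.01 -0.01] 0.0425 j [ 0.8   0.47 -0.64  1.9   0.35  0.89  0.18] tilt [-0.001 -0.   ] 18.8
level err [-0.04 -0.   -0.  ]
1 [0.0014 0.0015 0.0314] -0.01
```

drive_tool --commands '[{"linear":[0.0015,0.001,0.01],"dr":[0,0,0],"jaw":0.5},{"linear":[0,0,0.01],"dr":[0,0,0],"jaw":0.5},{"linear":[0,0,0.008],"dr":[0,0,0],"jaw":0.5},{"linear":[0,0,0.001],"dr":[0,0,0],"jaw":0.5},{"linear":[0,0,0],"dr":[0,0,0],"jaw":0.5}]'

```text
clock: 19.42
tcp_pos: [0.5093, -0.2192, 0.1057]
orientation: [-1.993, -2.427, 0.001]
contact_force: [-1.0, -0.2, -0.8]
grip_width: 0.0423
```

```bash
python3 s.py
python3 - <<'E'
from h import *
plan2([.5098,-.2195,.106],jawyaw()-11.2,1,.5)
f=viewer.grab_frame('side'); cv2.imwrite(f"pics/side9.png",f[:,:,::-1])
crop(cv2.imread('pics/side9.png'),280,80,100,120,5,'s9c')
E
```

```text
yaw 11.2 [ 0.5093 -0.2192  0.1057] F [-1.  -0.2 -0.8] M [-0.01  0.    0.02] 0.0423 j [ 0.77  0.51 -0.61  1.92  0.39  0.83  0.15] tilt [-0.001  0.001] 19.425
level err [-0.08 -0.06 -0.  ]
1 [-0.0004  0.0004 -0.0003] 0.02
```

View pics/s9c.png

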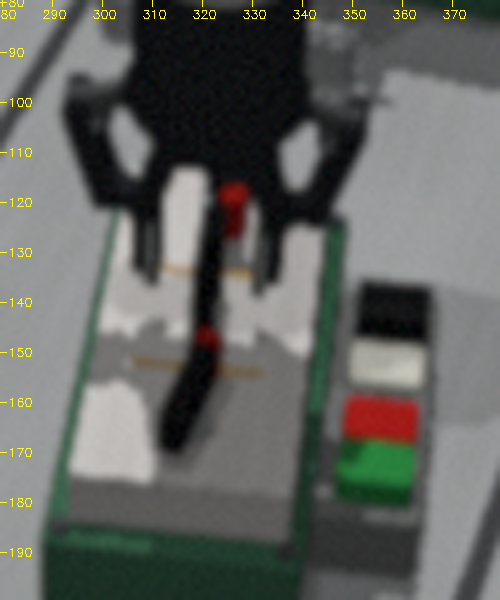

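Fingers straddle the handle bar. Close.

drive_tool --commands '[{"linear":[0,0,0],"dr":[0,0,0],"jaw":1},{"linear":[0,0,0],"dr":[0,0,0],"jaw":1},{"linear":[0,0,0],"dr":[0,0,0],"jaw":1},{"linear":[0,0,0],"dr":[0,0,0],"jaw":1},{"linear":[0,0,0],"dr":[0,0,0],"jaw":1}]' --force 100

```text
clock: 20.1
tcp_pos: [0.5088, -0.2196, 0.1065]
orientation: [-1.992, -2.427, 0.003]
contact_force: [0.0, 1.0, 0.1]
grip_width: 0.0096
```

```bash
python3 s.py
```

```text
yaw 11.2 [ 0.5088 -0.2196  0.1065] F [0.  1.  0.1] M [0.02 0.1  0.14] 0.0096 j [ 0.77  0.51 -0.61  1.92  0.39  0.83  0.15] tilt [-0.002 -0.   ] 20.1
```

Lift in small steps, watching the force for a still-held tongue.

drive_tool --commands '[{"linear":[0,0,-0.003],"dr":[0,0,0],"jaw":1},{"linear":[0,0,-0.003],"dr":[0,0,0],"jaw":1},{"linear":[0,0,-0.003],"dr":[0,0,0],"jaw":1}]'

```text
clock: 20.48
tcp_pos: [0.5085, -0.22, 0.1131]
orientation: [-1.992, -2.426, 0.001]
contact_force: [2.0, 1.3, -5.9]
grip_width: 0.01
```

```bash
python3 s.py
```

```text
yaw 11.2 [ 0.5085 -0.22    0.1131] F [ 2.   1.3 -5.9] M [ 0.34 -0.57  0.1 ] 0.01 j [ 0.78  0.5  -0.62  1.92  0.38  0.85  0.16] tilt [-0.002  0.001] 20.475
```

drive_tool --commands '[{"linear":[0,0,-0.008],"dr":[0,0,0],"jaw":1},{"linear":[0,0,-0.01],"dr":[0,0,0],"jaw":1},{"linear":[0,0,-0.01],"dr":[0,0,0],"jaw":1},{"linear":[0,0,-0.01],"dr":[0,0,0],"jaw":1}]'

```text
clock: 20.98
tcp_pos: [0.5075, -0.2197, 0.1539]
orientation: [-1.991, -2.424, 0.003]
contact_force: [-0.6, 0.2, -4.3]
grip_width: 0.01
```

```bash
python3 s.py
python3 - <<'E'
from h import *
f=viewer.grab_frame('side'); cv2.imwrite(f"pics/side10.png",f[:,:,::-1])
crop(cv2.imread('pics/side10.png'),270,60,110,150,4,'s10c')
E
```

```text
yaw 11.2 [ 0.5075 -0.2197  0.1539] F [-0.6  0.2 -4.3] M [-0.04 -0.03  0.01] 0.01 j [ 0.81  0.45 -0.65  1.89  0.33  0.92  0.2 ] tilt [-0.005  0.001] 20.975
```

View pics/s10c.png

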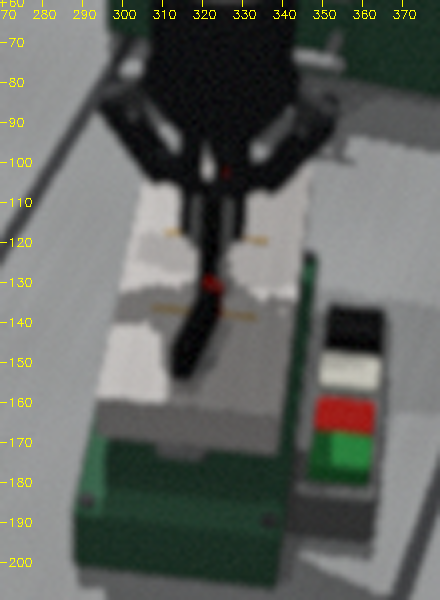

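drive_tool --commands '[{"linear":[0,0,-0.012],"dr":[0,0,0],"jaw":1},{"linear":[0,0,-0.016],"dr":[0,0,0],"jaw":1},{"linear":[0,0,-0.016],"dr":[0,0,0],"jaw":1},{"linear":[0,0,-0.012],"dr":[0,0,0],"jaw":1},{"linear":[0,0,-0.005],"dr":[0,0,0],"jaw":1}]'

```text
clock: 21.65
tcp_pos: [0.5085, -0.2199, 0.2213]
orientation: [-1.993, -2.426, 0.002]
contact_force: [0.2, -0.3, -4.6]
grip_width: 0.01
```

```bash
python3 s.py
python3 - <<'E'
from h import *
plan2([.5465,.2663,.222],jawyaw()-9.35,16,1)
E
```

```text
yaw 11.2 [ 0.5085 -0.2199  0.2213] F [ 0.2 -0.3 -4.6] M [-0.02  0.01 -0.01] 0.01 j [ 0.84  0.37 -0.68  1.82  0.26  1.05  0.25] tilt [-0.002 -0.   ] 21.65
level err [-0.13 -0.02 -0.  ]
1 [ 0.0293  0.0082 -0.    ] 0.12
2 [ 0.0294  0.0082 -0.    ] 0.12
3 [ 0.0294  0.0081 -0.    ] 0.12
4 [ 0.0294  0.0081 -0.    ] 0.12
5 [ 0.0294  0.008  -0.    ] 0.12
6 [ 0.0294  0.0079 -0.    ] 0.12
7 [ 0.0294  0.0079 -0.    ] 0.12
8 [ 0.0295  0.0078 -0.    ] 0.12
9 [ 0.0295  0.0078 -0.    ] 0.12
10 [ 0.0295  0.0077 -0.    ] 0.12
11 [ 0.0295  0.0076 -0.    ] 0.12
12 [ 0.0295  0.0076 -0.    ] 0.12
13 [ 0.0295  0.0075 -0.    ] 0.12
14 [ 0.0296  0.0075 -0.    ] 0.12
15 [ 0.0296  0.0074 -0.    ] 0.12
16 [ 0.0296  0.0073 -0.    ] 0.12
```

drive_tool --commands '[{"linear":[0.01,0.003,0],"dr":[0,0,0.1],"jaw":1},{"linear":[0.02,0.0055,0],"dr":[0,0,0.1],"jaw":1},{"linear":[0.03,0.008,0],"dr":[0,0,0.1],"jaw":1},{"linear":[0.03,0.008,0],"dr":[0,0,0.1],"jaw":1},{"linear":[0.03,0.008,0],"dr":[0,0,0.1],"jaw":1},{"linear":[0.03,0.008,0],"dr":[0,0,0.1],"jaw":1},{"linear":[0.03,0.008,0],"dr":[0,0,0.1],"jaw":1},{"linear":[0.03,0.008,0],"dr":[0,0,0.1],"jaw":1}]'

```text
clock: 22.65
tcp_pos: [0.5217, 0.0065, 0.2175]
orientation: [-2.009, -2.404, 0.006]
contact_force: [0.5, -0.7, -5.3]
grip_width: 0.0102
```

```bash
python3 s.py
python3 - <<'E'
from h import *
plan2([.5465,.2663,.222],jawyaw()-9.35,10,1)
E
```

```text
yaw 10.2 [0.5217 0.0065 0.2175] F [ 0.5 -0.7 -5.3] M [ 0.01 -0.02 -0.08] 0.0102 j [ 0.5   0.34 -0.77  1.89  0.27  1.03 -0.2 ] tilt [-0.009  0.002] 22.65
level err [-0.5  -0.22 -0.  ]
1 [ 0.0251  0.0071 -0.0004] 0.09
2 [ 0.0251  0.007  -0.0004] 0.09
3 [ 0.0251  0.007  -0.0004] 0.09
4 [ 0.0252  0.0069 -0.0004] 0.09
5 [ 0.0252  0.0069 -0.0004] 0.09
6 [ 0.0252  0.0069 -0.0004] 0.09
7 [ 0.0252  0.0068 -0.0004] 0.09
8 [ 0.0252  0.0068 -0.0004] 0.09
9 [ 0.0252  0.0067 -0.0004] 0.09
10 [ 0.0252  0.0067 -0.0004] 0.09
```

drive_tool --commands '[{"linear":[0.03,0.008,0],"dr":[-0.2,-0.1,0.1],"jaw":1},{"linear":[0.03,0.008,0],"dr":[-0.2,-0.1,0.1],"jaw":1},{"linear":[0.03,0.008,0],"dr":[-0.1,0,0.1],"jaw":1},{"linear":[0.03,0.008,0],"dr":[0,0,0.1],"jaw":1},{"linear":[0.03,0.008,0],"dr":[0,0,0.1],"jaw":1},{"linear":[0.03,0.008,0],"dr":[0,0,0.1],"jaw":1},{"linear":[0.025,0.007,0],"dr":[0,0,0.1],"jaw":1},{"linear":[0.015,0.005,0],"dr":[0,0,0.1],"jaw":1}]'

```text
clock: 23.65
tcp_pos: [0.5354, 0.248, 0.2128]
orientation: [-2.017, -2.398, 0.008]
contact_force: [-0.3, 0.1, -4.5]
grip_width: 0.0098
```

drive_tool --commands '[{"linear":[0,0,0],"dr":[0,0,0],"jaw":1},{"linear":[0,0,0],"dr":[0,0,0],"jaw":1}]'

```text
clock: 23.9
tcp_pos: [0.5346, 0.2482, 0.212]
orientation: [-2.015, -2.399, 0.011]
contact_force: [0.6, -0.3, -3.9]
grip_width: 0.01
```

```bash
python3 s.py
python3 - <<'E'
from h import *
plan2([.5465,.2663,.1],jawyaw()-9.35,1,1)
for n in ('side','top'):
    f=viewer.grab_frame(n); cv2.imwrite(f"pics/{n}11.png",f[:,:,::-1])
E
```

```text
yaw 10.0 [0.5346 0.2482 0.212 ] F [ 0.6 -0.3 -3.9] M [-0.06 -0.03 -0.02] 0.01 j [ 0.05  0.47 -0.79  1.74  0.36  1.09 -0.68] tilt [-0.011  0.   ] 23.9
level err [-0.63 -0.12 -0.  ]
1 [0.0155 0.0161 0.1119] 0.6
```

View pics/side11.png

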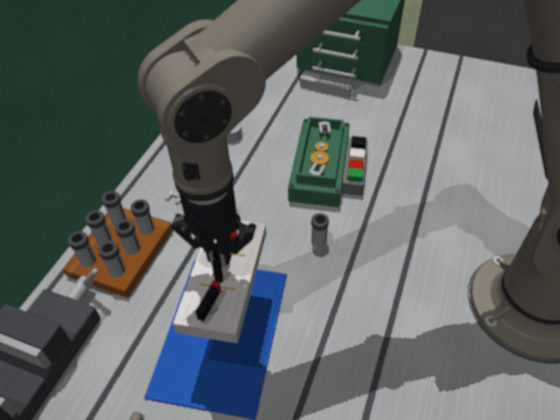

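View pics/top11.png

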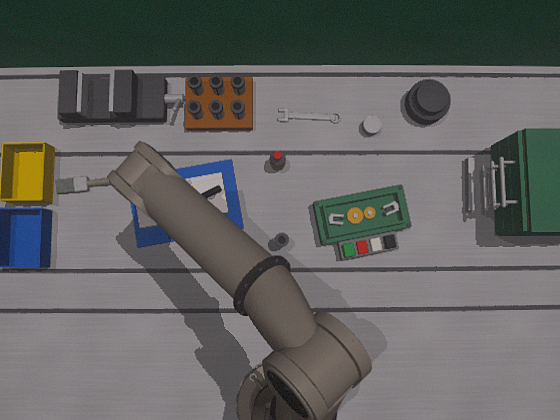

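drive_tool --commands '[{"linear":[0.008,0.008,0.01],"dr":[-0.3,-0.1,0.3],"jaw":1},{"linear":[0.0075,0.0075,0.018],"dr":[-0.3,0,0.3],"jaw":1},{"linear":[0,0,0.02],"dr":[0,0,0],"jaw":1},{"linear":[0,0,0.02],"dr":[0,0,0],"jaw":1},{"linear":[0,0,0.02],"dr":[0,0,0],"jaw":1},{"linear":[0,0,0.015],"dr":[0,0,0],"jaw":1},{"linear":[0,0,0.005],"dr":[0,0,0],"jaw":1}]'

```text
clock: 24.88
tcp_pos: [0.5479, 0.2642, 0.0945]
orientation: [-2.038, -2.39, 0.004]
contact_force: [0.1, -0.8, -4.1]
grip_width: 0.01
```

```bash
python3 s.py
python3 - <<'E'
from h import *
plan2([.5465,.2663,.0625],jawyaw()-9.35,1,1)
f=viewer.grab_frame('side'); cv2.imwrite("pics/side12.png",f[:,:,::-1])
crop(cv2.imread('pics/side12.png'),130,190,180,220,2.7,'s12c')
E
```

```text
yaw 9.1 [0.5479 0.2642 0.0945] F [ 0.1 -0.8 -4.1] M [0.01 0.08 0.  ] 0.01 j [-0.04  0.63 -0.7   1.79  0.5   0.91 -0.81] tilt [-0.002 -0.002] 24.875
level err [-0.14  0.09  0.  ]
1 [ 0.0023 -0.001   0.032 ] -0.25
```

View pics/s12c.png

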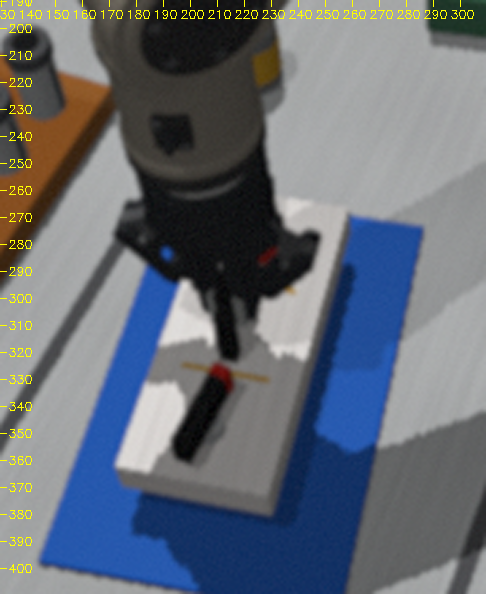

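drive_tool --commands '[{"linear":[0.002,-0.001,0.01],"dr":[0,0,0],"jaw":1},{"linear":[0,0,0.01],"dr":[0,0,0],"jaw":1},{"linear":[0,0,0.005],"dr":[0,0,0],"jaw":1},{"linear":[0,0,0.002],"dr":[0,0,0],"jaw":1}]'

```text
clock: 25.42
tcp_pos: [0.5476, 0.2669, 0.0671]
orientation: [2.038, 2.39, 0.0]
contact_force: [0.1, 0.7, -5.9]
grip_width: 0.01
```

```bash
python3 s.py
```

```text
yaw 9.1 [0.5476 0.2669 0.0671] F [ 0.1  0.7 -5.9] M [ 0.   -0.02 -0.  ] 0.01 j [-0.06  0.66 -0.68  1.81  0.53  0.86 -0.84] tilt [ 0.001 -0.   ] 25.425
```

drive_tool --commands '[{"linear":[0,0,0.0015],"dr":[0,0,0],"jaw":1},{"linear":[0,0,0.0015],"dr":[0,0,0],"jaw":1}]'

```text
clock: 25.68
tcp_pos: [0.5479, 0.2671, 0.0643]
orientation: [2.038, 2.39, 0.001]
contact_force: [0.4, 0.5, -5.8]
grip_width: 0.0099
```

drive_tool --commands '[{"linear":[0,0,0.001],"dr":[0,0,0],"jaw":1}]'

```text
clock: 25.8
tcp_pos: [0.548, 0.2671, 0.0634]
orientation: [2.038, 2.389, 0.002]
contact_force: [0.2, -0.3, -6.3]
grip_width: 0.0102
```

drive_tool --commands '[{"linear":[0,0,0.001],"dr":[0,0,0],"jaw":1}]'

```text
clock: 25.92
tcp_pos: [0.5484, 0.2672, 0.0626]
orientation: [2.038, 2.389, 0.003]
contact_force: [0.8, -0.7, -2.4]
grip_width: 0.0102
```

drive_tool --commands '[{"linear":[0,0,0.001],"dr":[0,0,0],"jaw":1}]'

```text
clock: 26.05
tcp_pos: [0.5485, 0.2672, 0.0625]
orientation: [2.038, 2.388, 0.002]
contact_force: [-4.2, -2.8, 9.4]
grip_width: 0.0096
```

drive_tool --commands '[{"linear":[0,0,-0.001],"dr":[0,0,0],"jaw":1},{"linear":[0,0,0],"dr":[0,0,0],"jaw":0.5},{"linear":[0,0,0],"dr":[0,0,0],"jaw":0.5},{"linear":[0,0,0],"dr":[0,0,0],"jaw":0.5},{"linear":[0,0,-0.015],"dr":[0,0,0],"jaw":0.5},{"linear":[0,0,-0.03],"dr":[0,0,0],"jaw":0.5},{"linear":[0,0,-0.05],"dr":[0,0,0],"jaw":0.5},{"linear":[0,0,-0.05],"dr":[0,0,0],"jaw":0.5}]'

```text
clock: 27.05
tcp_pos: [0.5473, 0.2675, 0.2132]
orientation: [-2.037, -2.391, -0.001]
contact_force: [0.3, 0.4, -0.1]
grip_width: 0.0426
```

drive_tool --commands '[{"linear":[-0.02,-0.02,-0.04],"dr":[0,0,0],"jaw":0.5},{"linear":[-0.04,-0.02,-0.01],"dr":[0,0,0],"jaw":0.5},{"linear":[-0.05,-0.01,0],"dr":[0,0,0],"jaw":0.5},{"linear":[-0.05,-0.01,0],"dr":[0,0,0],"jaw":0.5},{"linear":[-0.05,-0.01,0],"dr":[0,0,0],"jaw":0.5},{"linear":[-0.04,-0.01,0],"dr":[0,0,0],"jaw":0.5},{"linear":[0,0,0],"dr":[0,0,0],"jaw":0.5}]'

```text
clock: 27.92
tcp_pos: [0.5093, 0.0049, 0.2768]
orientation: [2.025, 2.387, 0.024]
contact_force: [0.3, 0.7, -0.3]
grip_width: 0.0429
```

```bash
python3 s.py
python3 - <<'E'
from h import *
for n in ('side','top'):
    f=viewer.grab_frame(n); cv2.imwrite(f"pics/{n}13.png",f[:,:,::-1])
E
```

```text
yaw 9.4 [0.5093 0.0049 0.2768] F [ 0.3  0.7 -0.3] M [0.04 0.02 0.02] 0.0429 j [ 0.55  0.23 -0.78  1.86  0.18  1.1  -0.13] tilt [0.018 0.004] 27.925
```

View pics/side13.png

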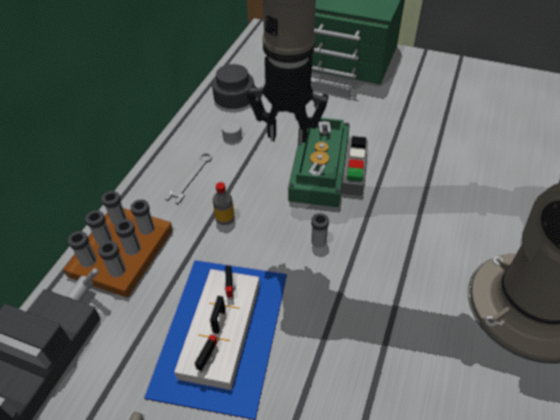

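View pics/top13.png

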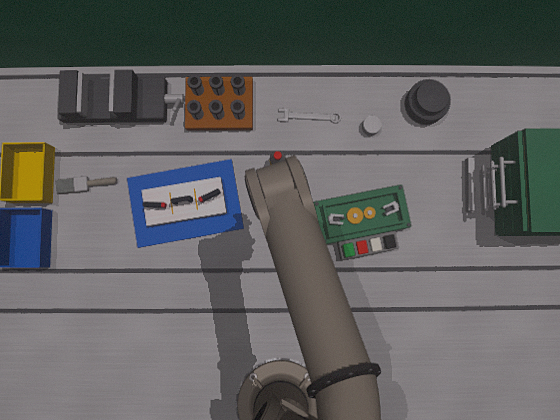

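Run:
```python
from h import *
a=cv2.imread('pics/side13.png')[120:205,285:375];b=cv2.imread('pics/side0.png')[120:205,285:375]
cv2.imwrite('pics/k.png',cv2.resize(np.hstack([b,a]),None,fx=4.4,fy=4.4,interpolation=cv2.INTER_CUBIC))
```

```text
(no output)
```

View pics/k.png

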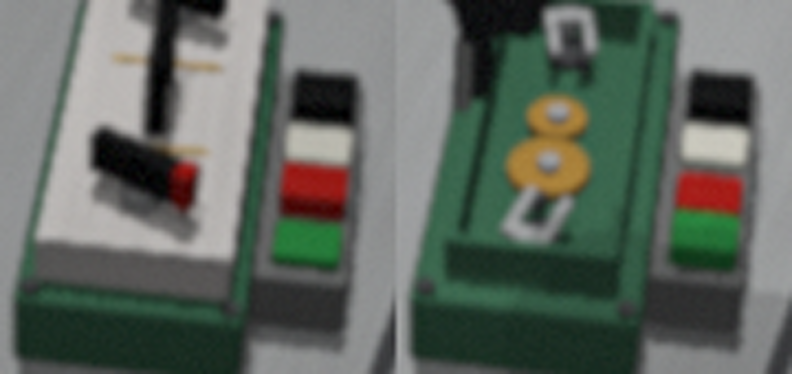

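Left is before, right is after. Red is now down, green is up, and white and black are unchanged. The cover lies on the mat, and both bystanders are standing where they were.

Run:
```python
from h import *
print(job.hand_in())
```

```text
the job is handed in; nothing more can be done
None
```

The job is done and handed in at about 28 s of the 72 s allowed; no verdict came back.

- **Keys:** I pressed the red key down to its hard stop. The before and after pictures show red down, green up, and white and black unchanged. The last press step peaked at about 71 N on the wrist, harder than intended but under the 120 N limit.
- **Thumbscrew A:** I turned it counter-clockwise in two grasps until the moment rose from about 0.1 to about 0.65 N m. The pictures show it turned about 105° while the gripper turned about 112°, so the wing slipped a little in the fingers at the stop.
- **Thumbscrew B:** I turned it counter-clockwise in two grasps, about 138° by the gripper. The moment then jumped to about 1.7 N m. That is well above the 0.5 N m you called plenty, and I stopped there.
- **Cover:** It lifted off freely, with about 4–6 N of load and no sign of a held tongue. I carried it with its lower edge about 0.15 m up and set it down until about 9 N of contact. The last pictures show it handle up and wholly inside the mat, roughly centred.
- **Bystanders:** The collet and oil bottle stand where they were, and the gripper is clear of everything.

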